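Hold a door bolt in the vee blocks under the centre punch

ROBOT

A 6-joint arm with a two-finger parallel gripper is mounted at the origin on a cart in front of the work surface, level with it; the furniture and walls round the work are solid. World frame = base frame: x ahead of the robot, y to its left, z up, the work surface at z = 0. Lengths are in m, angles in rad, forces in N, time in s.
With the tool pointing down it reaches from about 0.375 to 0.975 m from the base axis. Payload 3.8 kg.
Tool frame: the origin (TCP) lies midway between the tips of the shut fingers; the grasp point (between the pads) lies 19 mm behind it; z points along the fingers, y is the direction in which the jaws open and shut (so a half turn about z gives the same grasp; the last joint's range is limited). The gripper opens to 85 mm and grips with 20 to 120 N. Pads are 22 mm wide; open, the fingers measure 114 mm over their backs; the gripper's body (76 mm by 85 mm) begins 54 mm behind the grasp point. The pads swing forward as they close: fully open they stand 13 mm farther back than shut.
Start: joints at [-1.366, 0.264, 1.604, -0, 1.274, -0.037], TCP at [0.162, -0.655, 0.202] pointing down, gripper open.
Joint ranges: [-2.63, 2.63], [-0.94, 2.18], [0.31, 2.57], [-1.31, 4.45], [0, 2.66], [-2.55, 2.55]. Speed limits (rad/s): [2.57, 2.57, 3.14, 3.14, 3.14, 3.14].

INTERFACE

Orientations are given as a rotation vector (axis times angle).
In Python, from workcell import bot gives the robot as it stands. The module is installed in compiled form; this text tells all that it offers.
- The arm moves only by the tool move_arm, never from a script. Its argument "steps" is a list of rows, each a list of 5 numbers: the shift along the tool's x, y, z in mm, then the turn about the tool's z in degrees, then the opening in per cent of the stroke, from 0 (shut) to 100 (fully open). In form: [[tx, ty, tz, turn, claw], ...]. A call has 1 to 20 rows; each row is the pose to reach, as a shift and turn from the pose commanded when the call began, along the tool's axes at that moment; what a row does not reach only later rows make up. A row lasts 1/10 s, in which the tool goes at most 50 mm and 8.59 degrees, less where a joint would pass 70% of its speed; a pose out of reach is approached as far as the arm can. A call with a gripper value outside its range is refused whole. The fingers move at their own pace and stop on an object; "newtons" is the grip in N (left out, the last holds). Time passes only in rows, so rows that repeat a pose let the fingers close. It gives the time, the measured TCP pose, the force and the opening at its end, in the units of the state.
- bot.read_state(): the state, without advancing time (a new reading comes with each control period).
- bot.read_camera(name): name is "side" or "top" or "wrist"; returns a dict with "pixels" (384x512x3 uint8, red, green, blue), "depth" (384x512 float32, m along the optical axis (not along the pixel's ray), 0 where there is no reading), "fovy" (degrees; the focal length in pixels is half the picture's height over the tangent of half this angle, whatever the lens; pixels are square), "cx", "cy" (the principal point, pixels), "k1" (the pictures are not rectified: a ray, as slopes to the right and down, at radius r is drawn at 1 + k1 r^2 times it, then the intrinsics apply), "xyz" and "attitude" of the camera in the world. Camera axes: x right, y up, looking along -z (the intrinsics and any distortion apply to the point x, -y, -z); pixel columns grow to the right and rows downward; lengths in m; the calibration is good to about 2 mm. A picture is of the moment at which its call begins.
- bot.finish_job(): hands the job in, once; it reports no verdict.
The state is a dict: "time": time; "q": joint angles; "joint_vel": joint speeds; "joint_torque": joint torques, N m; "tool_pos": TCP position; "tcp_rot": TCP orientation; "wrist_force": force on the tool from outside, world axes, zero at the start; "torque": the same for the moment, N m; "width": opening from 0.0 (shut) to 1.0 (fully open).
Only numpy, scipy, OpenCV 4.12 (cv2) and the standard library are available. Lean on these libraries where they do the work, as an engineer would, in place of code of your own. Each camera call takes 0.05 s, during which the arm holds its last target.

TASK

Lay the grooved steel bolt in the two vee blocks of the punch stand, its groove end pointing at the punch but still clear of it, then slide it along the vees, without knocking the punch, until the groove is right under the punch tip. Finish holding it there, pressed firmly down into the vees so that both flanks carry it, ready for the hammer blow that marks its cross hole; do not let go of it at the end, and leave the shorter plain bolt where it lies.

Things in the scene. Friction and masses are not known exactly. Their poses are not given: they have to be found in the camera images.
- bolt: the work: bright round steel door bolt, 18 mm diameter, 200 mm long, rounded ends, about 0.4 kg, lying on the desk; a turned groove 6 mm wide runs round it 22 mm from one end. Origin on its axis at mid length (its balance point). Its y axis runs along the bolt, towards the groove end (to the robot's left at the start); it may roll about that axis
- bolt_groove (a point): middle of the groove on the bolt's axis, 78 mm from the bolt's origin towards +y of the bolt; the end face beyond it is 22 mm further
- plain_bolt: not to be used: a shorter, thinner steel bolt, 14 mm diameter, 140 mm long, without a groove, lying near the other; origin on its axis at mid length, y axis along it. It rolls if nudged; it must stay within 40 mm of where it lay
- punch_stand: heavy fixed grey stand on the desk. Origin on its underside straight below the punch tip; z up, y along the vees (roughly to the robot's left), x away from the robot. Two dark 90 degree vee blocks, 50 mm wide, tops at z 50 mm: one under the punch, y -40 to 20 mm, one to its right, y -184 to -150 mm. Base bar: x -31 to 31, y -204 to 42 mm, 12 mm high
- seat (a point): stand point x 0, y -78, z 50 mm, in the open gap (y -150 to -40 mm) between the vee blocks, where fingers have room down to the base bar's top at z 12 mm. The bolt's origin is here when it is seated with the groove under the tip; a seated bolt has its axis at x 0, z 50 mm, along the stand's y, and its top at z 59 mm
- punch_tip (a point): tip of the centre punch, pointing down, 62.5 mm above the desk, 3.5 mm above the top of a seated bolt, so the bolt cannot be lowered in under it: when lowered from above, the bolt's groove must be at stand y -37 mm or less (its end at -15 mm or less), then it is slid under along the vees
- punch: the fixed centre punch, a pointed steel pin 11 mm in diameter from its tip up to the struck head at z 139 mm, held by an arm (24 mm wide, z 90 to 114 mm) from a 20 mm column at stand x 48, y 0, top at z 124 mm; origin the same as the stand's. Knocking it with more than 8 N spoils the setting
- near_strips: hardened ground strips on the robot-side (-x) flanks of both vees, one contact line; origin the same as the stand's. Pressed firmly means at least 5 N on these: push straight down on the bolt with 15 to 20 N
- far_strips: the same on the far (+x) flanks, the other contact line; also at least 5 N. Fingers that grip the bolt a little off the vee line load one flank and lift the bolt off the other: ease sideways until the sideways force is near zero, or open the fingers and press on the bolt's top in the gap between the blocks

How it is judged:
By the outcome, as a careful person would: the job done as asked, in the order asked, and still so for the second after the job is handed in, while the arm keeps its last pose, push and grip.
It also fails if it takes over 62 s, if anything falls off the work surface, if the arm or the gripper's body presses on something with over 40 N, if the wrist force passes 120 N, or if a joint passes its speed limit or range.

## Working session

There is one attempt and no reset: what is moved stays moved. The work goes in short steps, Python scripts to look and compute and a tool call to move; the robot and the scene stay as the last step left them, time stands still between calls to the robot, and variables do not carry over. Pictures are saved under pics/ and viewed, and the job is handed in when it is done.

Besides the shell and the picture viewer there is one more tool, called after "Call:" by a JSON object that holds its "api" and its "payload", one argument or row to a line. move_arm: Moves the arm, as the interface text tells. Its arguments: {"type":"object","properties":{"steps":{"type":"array","items":{"type":"array","items":{"type":"number"}}},"newtons":{"type":"number"}},"required":["steps"]}

```bash
mkdir -p pics; cat > h.py <<'E'
import numpy as np, cv2
from workcell import bot
from scipy.spatial.transform import Rotation as R
def cam(n,save=None):
    c=bot.read_camera(n)
    if save: cv2.imwrite('pics/'+save,c['pixels'][:,:,::-1])
    return c
def att(c):
    a=np.array(c['attitude'],float)
    return a if a.shape==(3,3) else R.from_rotvec(a).as_matrix()
def K(c):
    f=192/np.tan(np.radians(c['fovy'])/2); return f
def rays(c,uv):
    f=K(c); uv=np.atleast_2d(uv).astype(float)
    d=(uv-[c['cx'],c['cy']])/f
    s=d.copy()
    for _ in range(20): s=d/(1+c['k1']*(s**2).sum(1,keepdims=True))
    return s
def plane(c,uv,z):
    s=rays(c,uv); D=np.c_[s[:,0],-s[:,1],-np.ones(len(s))]@att(c).T
    o=np.array(c['xyz']); t=(z-o[2])/D[:,2]; return o+t[:,None]*D
def pts(c,uv):
    uv=np.atleast_2d(uv); s=rays(c,uv); z=c['depth'][uv[:,1].astype(int),uv[:,0].astype(int)]
    return np.array(c['xyz'])+(np.c_[s[:,0],-s[:,1],-np.ones(len(s))]*z[:,None])@att(c).T
def st():
    s=bot.read_state()
    for k,v in s.items(): print(k,np.round(v,4))
E
python3 - <<'E'
from h import *
st()
for n in ['side','top','wrist']:
    c=cam(n,n+'0.png'); print(n,{k:np.round(v,4) for k,v in c.items() if k not in('pixels','depth')})
E
```

```text
time 0.0
q [-1.3659  0.2647  1.6054 -0.      1.2737 -0.0369]
joint_vel [-0.0001 -0.0002 -0.0007  0.001   0.0008  0.0011]
joint_torque [-9.00000e-04 -5.15118e+01 -3.67311e+01 -2.00000e-04  1.29000e-02
 -0.00000e+00]
tool_pos [ 0.1615 -0.6546  0.2004]
tcp_rot [-3.1164e+00 -3.7870e-01  3.0000e-04]
wrist_force [-0.2904 -0.5317  0.3138]
torque [-0.0257  0.0073 -0.0334]
width 1.0002
side {'fovy': np.float64(52.4928), 'cx': np.float64(256.1329), 'cy': np.float64(196.5125), 'k1': np.float64(-0.0367), 'xyz': array([0.3829, 0.21  , 0.7472]), 'attitude': array([ 0.1238, -0.8424, -2.6838])}
top {'fovy': np.float64(47.9303), 'cx': np.float64(258.1389), 'cy': np.float64(194.3683), 'k1': np.float64(-0.1529), 'xyz': array([ 0.3782, -0.2582,  0.9282]), 'attitude': array([ 0.158 , -0.1101, -1.5514])}
wrist {'fovy': np.float64(66.1034), 'cx': np.float64(251.0989), 'cy': np.float64(191.2185), 'k1': np.float64(-0.0217), 'xyz': array([ 0.2247, -0.6383,  0.3724]), 'attitude': array([-0.2221,  0.176 , -1.3213])}
```

View pics/top0.png

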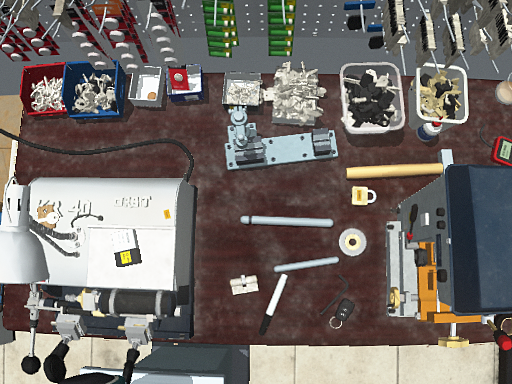

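View pics/side0.png

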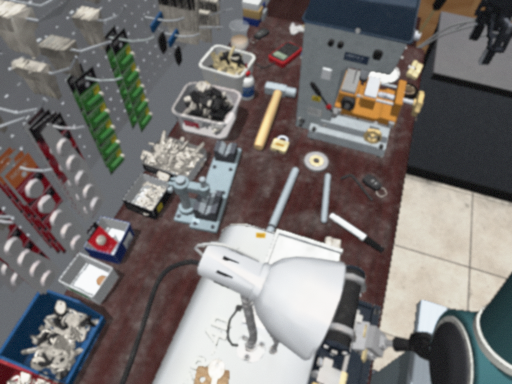

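View pics/wrist0.png

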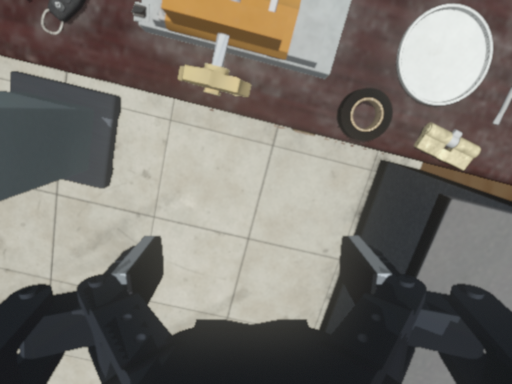

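The top view shows the bolt at about (242,220) to (332,223) with the groove end on the left. The plain bolt lies at (275,268) to (338,260), and the stand runs from (228,160) to (337,145).

```bash
python3 - <<'E'
from h import *
c=cam('top'); im=c['pixels']
def crop(x0,x1,y0,y1,s,n):
    cv2.imwrite('pics/'+n,cv2.resize(im[y0:y1,x0:x1,::-1],None,fx=s,fy=s,interpolation=cv2.INTER_CUBIC))
crop(215,345,95,185,6,'t_stand.png'); crop(230,345,205,280,6,'t_bolt.png')
hsv=cv2.cvtColor(im,cv2.COLOR_RGB2HSV).astype(int)
g=im.astype(int)
m=((g[:,:,2]>g[:,:,0]-8)&(g[:,:,2]>90)).astype(np.uint8)
n,l,s,ce=cv2.connectedComponentsWithStats(m)
for i in range(1,n):
    x,y,w,h,a=s[i]
    if a>80 and 200<ce[i][0]<360 and 90<ce[i][1]<290:
        v,u=np.where(l==i)
        (cxx,cyy),(ww,hh),an=cv2.minAreaRect(np.c_[u,v].astype(np.float32))
        print(i,s[i],ce[i].round(1),(round(cxx,1),round(cyy,1),round(ww,1),round(hh,1),round(an,1)))
for name,rect,z in [('bolt',(238,336,210,232),.009),('plain',(270,342,254,274),.007)]:
    x0,x1,y0,y1=rect
    mm=np.zeros_like(m); mm[y0:y1,x0:x1]=m[y0:y1,x0:x1]
    v,u=np.where(mm); uv=np.c_[u,v]
    P=plane(c,uv,z); d=pts(c,uv); print(name,len(u),'depth z pct',np.percentile(d[:,2],[5,50,95]).round(4))
    cen=P[:,:2].mean(0); w,V=np.linalg.eigh(np.cov(P[:,:2].T)); a=V[:,1]; a*=np.sign(a[1])
    t=(P[:,:2]-cen)@a; print(cen.round(4),a.round(4),np.degrees(np.arctan2(a[1],a[0])).round(2),t.min().round(4),t.max().round(4), 'mid',(cen+a*(t.max()+t.min())/2).round(4))
    top=d[d[:,2]>np.percentile(d[:,2],50)]
    print('depth centroid top',top.mean(0).round(4))
E
```

```text
241 [ 224  106  114   64 3348] [273.5 143.5] (278.4, 131.9, 62.0, 111.9, 83.0)
261 [272 114  31  10 174] [285.6 119.8] (287.0, 118.6, 30.3, 8.7, 3.8)
309 [240 216  94  11 729] [287.1 220.8] (286.5, 220.8, 93.1, 8.3, 1.9)
320 [339 228  28  29 388] [351.8 241.9] (351.8, 241.8, 27.6, 26.9, 45.0)
323 [274 256  65  16 441] [305.8 263.9] (306.0, 263.9, 6.8, 65.1, 81.3)
bolt 729 depth z pct [0.0114 0.0162 0.0198]
[ 0.4803 -0.2915] [0.0259 0.9997] 88.52 -0.0982 0.1011 mid [ 0.4804 -0.2901]
depth centroid top [ 0.4787 -0.2929  0.0229]
plain 441 depth z pct [-0.      0.0125  0.0162]
[ 0.3894 -0.3319] [-0.1654  0.9862] 99.52 -0.0695 0.0683 mid [ 0.3895 -0.3325]
depth centroid top [ 0.3909 -0.3385  0.0226]
```

View pics/t_stand.png

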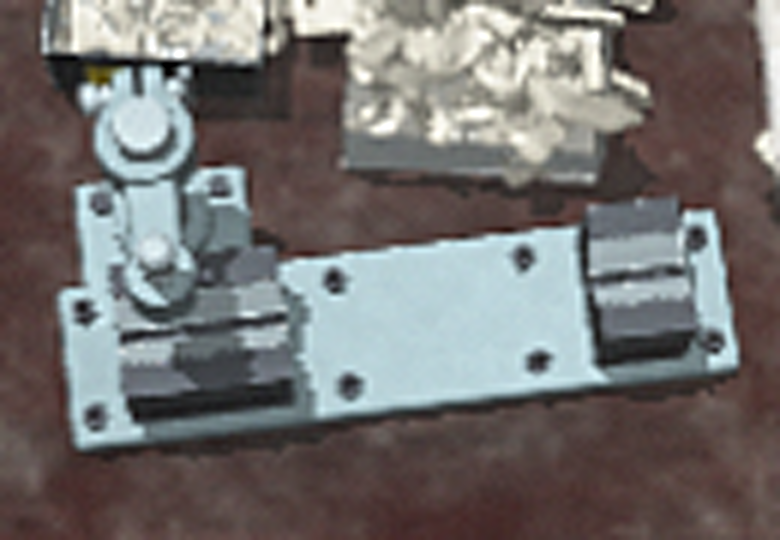

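View pics/t_bolt.png

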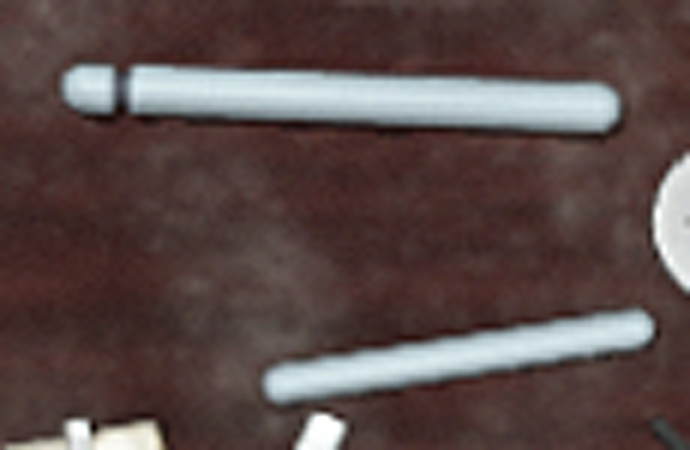

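```bash
python3 - <<'E'
from h import *
c=cam('top')
o=np.array([215,95])
def q(l,z):
    return plane(c,np.array(l)/6+o-0.5+0.08,z)[:,:2].round(4)
a=q([(118,344),(286,322)],.0373); b=q([(594,279),(692,266)],.0373); print('vee',a,b)
for A,B in [(a[0],b[1]),(a.mean(0),b.mean(0)),(a[1],b[0])]:
    d=A-B; print(d,np.linalg.norm(d),np.degrees(np.arctan2(d[1],d[0])))
print('base top cor',q([(716,212),(60,292)],.012),'bottom', q([(738,368),(72,448)],.0))
print('base near top', q([(738,368),(72,448)],.012))
print('tip',q([(155,300)],.0625),'head',q([(156,248)],.139))
print('blk top corners',q([(585,212),(676,200),(600,342),(692,336)],.05))
E
```

```text
vee [[ 0.6234 -0.1768]
 [ 0.632  -0.2366]] [[ 0.6492 -0.3463]
 [ 0.6546 -0.3815]]
[-0.0312  0.2047] 0.20706407220954579 98.66621960756551
[-0.0242  0.1572] 0.15905181545647318 98.75163987052257
[-0.0172  0.1097] 0.11104021793926738 98.91092885660044
base top cor [[ 0.6834 -0.3943]
 [ 0.65   -0.1525]] bottom [[ 0.6271 -0.4031]
 [ 0.5939 -0.1575]]
base near top [[ 0.6239 -0.4012]
 [ 0.5911 -0.1588]]
tip [[ 0.6324 -0.1916]] head [[ 0.6271 -0.1973]]
blk top corners [[ 0.6701 -0.3421]
 [ 0.675  -0.3745]
 [ 0.6224 -0.347 ]
 [ 0.6251 -0.3793]]
```

```bash
python3 - <<'E'
from h import *
c=cam('top')
v,u=np.mgrid[0:384:1,0:512:1]; uv=np.c_[u.ravel(),v.ravel()]
P=pts(c,uv); ok=c['depth'].ravel()>0; P=P[ok]
P2=[P]
for n in ['side','wrist']:
    d=cam(n); Q=pts(d,uv); Q=Q[d['depth'].ravel()>0]; P2.append(Q)
P=np.vstack(P2[:2])
# height map
xs=np.arange(-.1,1.0,.05); ys=np.arange(.3,-.95,-.05)
print('      '+' '.join(f'{y:5.2f}' for y in ys))
for x in xs[::-1]:
    r=[]
    for y in ys:
        s=P[(abs(P[:,0]-x)<.025)&(abs(P[:,1]-y)<.025)]
        r.append(f'{np.percentile(s[:,2],98)*100:5.0f}' if len(s)>3 else '    .')
    print(f'{x:5.2f} '+' '.join(r))
s=bot.read_state(); M=R.from_rotvec(s['tcp_rot']).as_matrix(); print(M.round(3))
E
```

```text
0.30  0.25  0.20  0.15  0.10  0.05  0.00 -0.05 -0.10 -0.15 -0.20 -0.25 -0.30 -0.35 -0.40 -0.45 -0.50 -0.55 -0.60 -0.65 -0.70 -0.75 -0.80 -0.85 -0.90
 0.95     .     .     .     .     .     .     .     .     .     .     .     .     .     .     .     .     .     .     .     .     .     .     .     .     .
 0.90     .     .     .     .     .     .     .     .     .     .     .     .     .     .     .     .     .     .     .     .     .     .     .     .     .
 0.85    11     8    14    14    14    15    13    35    14    15    13    14    14    14    14    14    14    14    14    13    12    12    13    12    11
 0.80    21    29    33    35    36    35    37    42    51    46    46    44    40    38    35    34    35    35    36    29     0     0     8     8     0
 0.75     6     3    34    43    36    31    43    36    51    44    46    37     6     5    34    36    40    43    41    36    27     0     8     8     2
 0.70     3     3     4     3    45    45    46     0    53    45    45     6     5     5     8    45    37    45    37    34     0     1     0     0     1
 0.65     1    
[... 1853 characters left out ...]
-75
 0.05   -75   -75   -67   -66     .     .     .     .   -38   -47   -66   -75   -75   -75   -75   -75   -75   -75   -75   -75   -75   -75   -75   -75   -75
 0.00   -75   -75     .     .     .     .     .     .   -45   -54   -66   -75   -75   -75   -75   -75   -75   -75   -75   -75   -75   -75   -75   -75   -75
-0.05     .     .     .     .     .     .     .     .     .   -65   -66   -75   -75   -75   -75   -75   -75   -75   -75   -75   -75   -75   -75   -75   -75
-0.10     .     .     .     .     .     .     .     .     .     .     .     .     .     .     .     .     .   -75   -75   -75   -75   -75   -76   -75   -76
[[ 0.971  0.239 -0.   ]
 [ 0.239 -0.971  0.   ]
 [ 0.    -0.    -1.   ]]
```

Call:
{"api": "move_arm", "payload": {
  "steps": [
    [5,-45,0,0,100],
    [10,-90,0,0,100],
    [15,-136,0,0,100],
    [20,-181,0,0,100],
    [25,-226,0,-5,100],
    [60,-240,0,-12,100],
    [95,-253,0,-20,100],
    [128,-265,0,-28,100],
    [160,-276,0,-36,100],
    [193,-287,0,-44,100],
    [227,-286,10,-52,100],
    [261,-284,20,-60,100],
    [295,-283,30,-68,100],
    [329,-281,40,-74.7,100],
    [363,-280,50,-74.7,100],
    [397,-278,60,-74.7,100],
    [397,-278,60,-74.7,100],
    [397,-278,60,-74.7,100],
    [397,-278,60,-74.7,100]
  ],
  "newtons": 60
}}

```text
time: 2.3
tool_pos: [0.4799, -0.2905, 0.1419]
tcp_rot: [-2.249, -2.193, 0.001]
wrist_force: [-0.5, 0.1, -0.7]
width: 0.998
```

```bash
python3 - <<'E'
from h import *
st(); c=cam('wrist','w1.png'); print(c['xyz'])
E
```

```text
time 2.3
q [-5.8860e-01  9.5400e-02  1.9151e+00 -4.0000e-04  1.1313e+00 -5.6310e-01]
joint_vel [-0.0098 -0.0136  0.005   0.0013 -0.002   0.0024]
joint_torque [ 4.27300e-01 -3.95359e+01 -3.48033e+01  2.82000e-02 -1.90000e-02
 -1.50000e-03]
tool_pos [ 0.4799 -0.2905  0.1419]
tcp_rot [-2.2494e+00 -2.1930e+00  6.0000e-04]
wrist_force [-0.5102  0.1317 -0.7112]
torque [-0.0455 -0.005   0.0053]
width 0.9984
[ 0.48097638 -0.22389026  0.31385166]
```

View pics/w1.png

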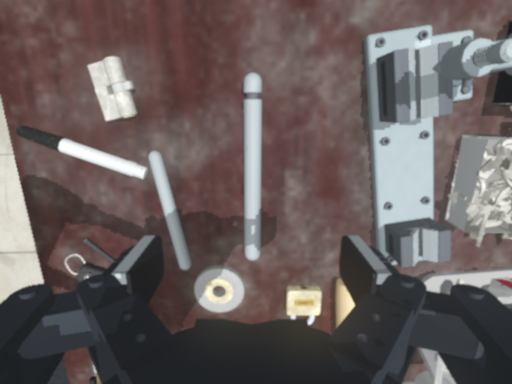

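The wrist view shows the bolt from (253,75), its groove end, to (252,258). The stand runs from (395,30) to (420,260) and the plain bolt is clear on the left. I'll measure the bolt and stand from this view.

```bash
python3 - <<'E'
from h import *
c=cam('wrist'); im=c['pixels']; g=im.astype(int)
m=((g[:,:,2]>g[:,:,0]-8)&(g[:,:,2]>90)).astype(np.uint8)
mm=np.zeros_like(m); mm[65:270,235:270]=m[65:270,235:270]
v,u=np.where(mm); P=plane(c,np.c_[u,v],.009)[:,:2]
cen=P.mean(0); w,V=np.linalg.eigh(np.cov(P.T)); a=V[:,1]; a*=np.sign(a[1]); t=(P-cen)@a
print(len(u),cen.round(4),np.degrees(np.arctan2(a[1],a[0])).round(2),t.min(),t.max(),(cen+a*(t.max()+t.min())/2).round(4))
print('groove',plane(c,[[253,95]],.018))
cv2.imwrite('pics/w1s.png',cv2.resize(im[15:275,350:512,::-1],None,fx=2.3,fy=2.3,interpolation=cv2.INTER_CUBIC))
E
```

```text
3289 [ 0.4805 -0.28  ] 88.5 -0.10802369667395449 0.09314578939928375 [ 0.4803 -0.2875]
groove [[ 0.483116   -0.20871435  0.018     ]]
```

View pics/w1s.png

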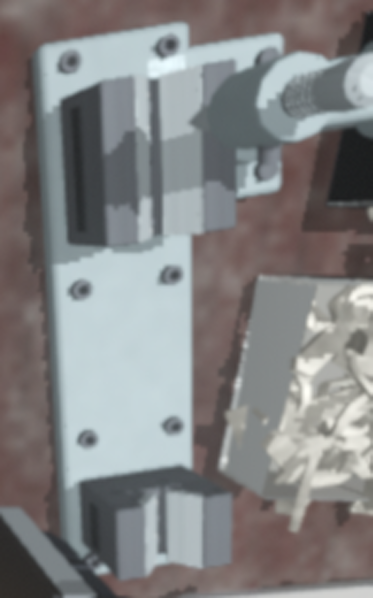

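Call:
{"api": "move_arm", "payload": {
  "steps": [
    [2,0.5,40,0,70],
    [2,0.5,80,0,70],
    [2,0.5,110,0,70],
    [2,0.5,130,0,70],
    [2,0.5,135,0,70],
    [2,0.5,135,0,70],
    [2,0.5,135,0,15],
    [2,0.5,135,0,5],
    [2,0.5,135,0,5],
    [2,0.5,135,0,5],
    [2,0.5,135,0,5],
    [2,0.5,135,0,5],
    [2,0.5,135,0,5],
    [2,0.5,135,0,5]
  ],
  "newtons": 80
}}

```text
time: 3.8
tool_pos: [0.481, -0.2883, 0.0066]
tcp_rot: [-2.249, -2.193, 0.0]
wrist_force: [-0.9, 0.2, 0.0]
width: 0.048
```

```bash
python3 - <<'E'
from h import *
st(); c=cam('wrist','w2.png')
E
```

```text
time 3.8
q [-0.5844  0.2499  2.0167  0.      0.8752 -0.5592]
joint_vel [-0.0014 -0.0012 -0.0028  0.0001  0.      0.0002]
joint_torque [ 2.80000e-03 -4.34951e+01 -2.95005e+01  1.00000e-04  1.00000e-03
 -0.00000e+00]
tool_pos [ 0.481  -0.2883  0.0066]
tcp_rot [-2.2491 -2.1931  0.    ]
wrist_force [-0.9234  0.2107  0.0133]
torque [ 0.0179 -0.0525  0.0272]
width 0.0477
```

View pics/w2.png

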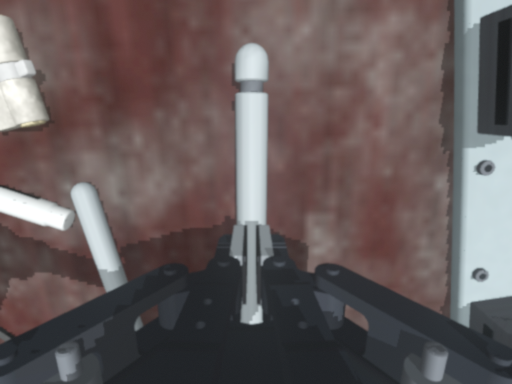

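```bash
python3 - <<'E'
from h import *
c=cam('side','s2.png'); im=c['pixels']
cv2.imwrite('pics/s2c.png',cv2.resize(im[120:270,230:400,::-1],None,fx=4.5,fy=4,interpolation=cv2.INTER_CUBIC))
c=cam('wrist'); 
cv2.imwrite('pics/w2c.png',cv2.resize(c['pixels'][210:340,180:330,::-1],None,fx=5,fy=4.5,interpolation=cv2.INTER_CUBIC))
for uv in [(252,70),(252,150),(252,200),(251,245),(251,300),(251,315),(238,240),(266,240)]: print(uv,pts(c,[uv]).round(4))
E
```

```text
(252, 70) [[ 0.483 -0.201  0.017]]
(252, 150) [[ 0.482  -0.2419  0.0174]]
(252, 200) [[ 0.4813 -0.2701  0.0183]]
(251, 245) [[ 0.48   -0.2981  0.018 ]]
(251, 300) [[ 0.479  -0.3358  0.0179]]
(251, 315) [[ 0.4787 -0.3467  0.0182]]
(238, 240) [[ 0.4748 -0.2764  0.0582]]
(266, 240) [[ 0.4872 -0.2763  0.0591]]
```

View pics/s2c.png

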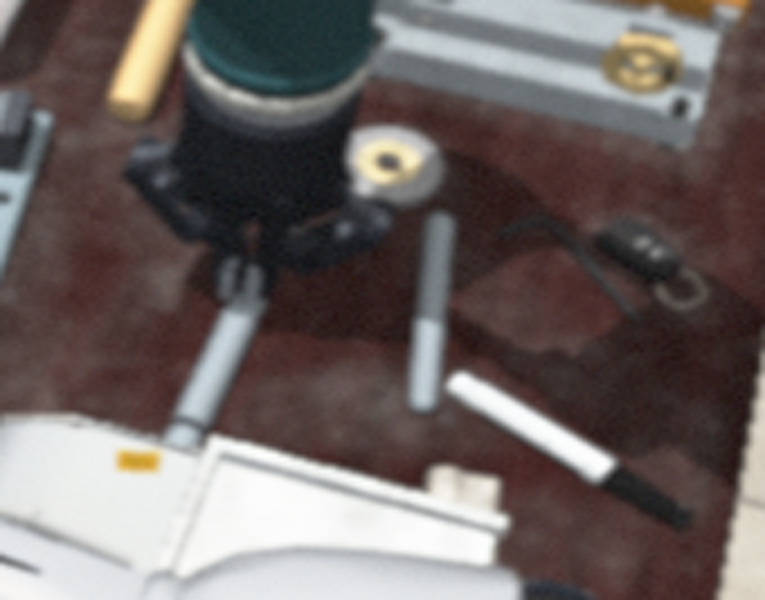

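View pics/w2c.png

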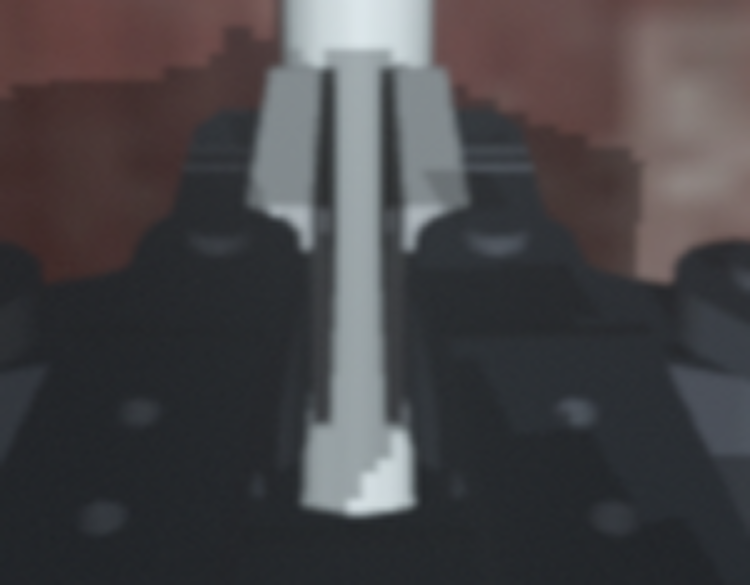

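Call:
{"api": "move_arm", "payload": {
  "steps": [
    [0,0,0,0,0],
    [0,0,0,0,0],
    [0,0,0,0,0]
  ]
}}

```text
time: 4.25
tool_pos: [0.4811, -0.2884, 0.0067]
tcp_rot: [-2.249, -2.193, -0.0]
wrist_force: [0.6, -0.4, -0.5]
width: 0.002
```

```bash
python3 - <<'E'
from h import *
st()
c=cam('wrist'); 
cv2.imwrite('pics/w3c.png',cv2.resize(c['pixels'][210:340,180:330,::-1],None,fx=5,fy=4.5,interpolation=cv2.INTER_CUBIC))
E
```

```text
time 4.25
q [-5.8450e-01  2.4990e-01  2.0166e+00  1.0000e-04  8.7520e-01 -5.5920e-01]
joint_vel [-0.0005 -0.0006  0.0001 -0.      0.0001  0.0006]
joint_torque [ 1.40000e-03 -4.34388e+01 -2.94765e+01  1.00000e-04  1.20000e-03
  0.00000e+00]
tool_pos [ 0.4811 -0.2884  0.0067]
tcp_rot [-2.2493e+00 -2.1932e+00 -1.0000e-04]
wrist_force [ 0.6213 -0.3635 -0.5232]
torque [ 0.0301  0.0427 -0.0443]
width 0.0024
```

View pics/w3c.png

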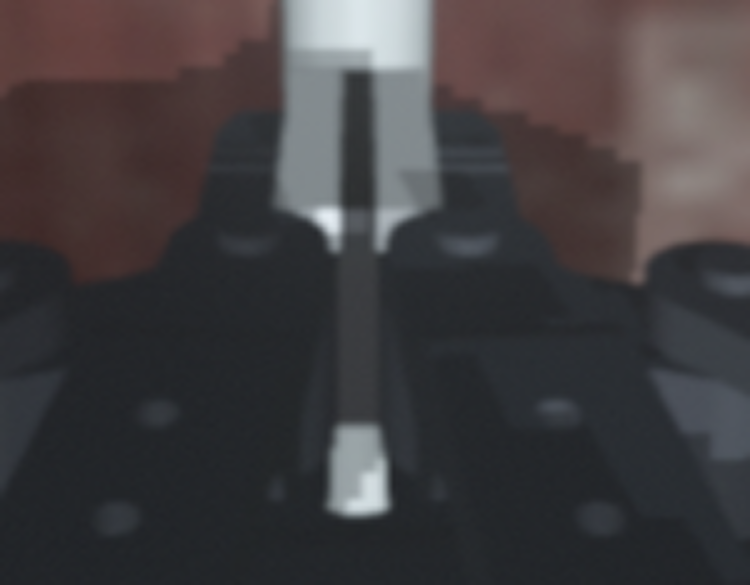

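```bash
python3 - <<'E'
from h import *
c=cam('wrist'); print(c['xyz'])
for r in range(200,325,4):
    print(r,[tuple(pts(c,[(x,r)])[0].round(3)) for x in (240,244,251,262)])
E
```

```text
[ 0.48208347 -0.22177923  0.17863569]
200 [(np.float64(0.474), np.float64(-0.271), np.float64(0.014)), (np.float64(0.477), np.float64(-0.271), np.float64(0.017)), (np.float64(0.481), np.float64(-0.27), np.float64(0.018)), (np.float64(0.487), np.float64(-0.272), np.float64(0.014))]
204 [(np.float64(0.474), np.float64(-0.274), np.float64(0.015)), (np.float64(0.477), np.float64(-0.273), np.float64(0.016)), (np.float64(0.481), np.float64(-0.273), np.float64(0.018)), (np.float64(0.487), np.float64(-0.273), np.float64(0.016))]
208 [(np.float64(0.474), np.float64(-0.276), np.float64(0.014)), (np.float64(0.477), np.float64(-0.276), np.float64(0.016)), (np.float64(0.481), np.float64(-0.275), np.float64(0.018)), (np.float64(0.487), np.float64(-0.276), np.float64(0.015))]
212 [(np.float64(0.474), np.float64(-0.279), np.float64(0.014)), (np.float64(0.477), np.float64(-0.278), np.float64(0.017)), (np.float64(0.481), np.float64(-0.277), np.float64(0.019)), (np.float64(0.487), np.float64(-0.279), np.float64(0.014))]
216 [(np.float64(0.474), np.float64(-0.281), np.float64(0.015)), (np.float64(0.476)
[... 6054 characters left out ...]
64(-0.294), np.float64(0.086)), (np.float64(0.478), np.float64(-0.294), np.float64(0.086)), (np.float64(0.479), np.float64(-0.348), np.float64(0.017)), (np.float64(0.484), np.float64(-0.295), np.float64(0.085))]
320 [(np.float64(0.476), np.float64(-0.294), np.float64(0.088)), (np.float64(0.478), np.float64(-0.295), np.float64(0.087)), (np.float64(0.479), np.float64(-0.351), np.float64(0.018)), (np.float64(0.484), np.float64(-0.296), np.float64(0.087))]
324 [(np.float64(0.478), np.float64(-0.278), np.float64(0.11)), (np.float64(0.479), np.float64(-0.277), np.float64(0.111)), (np.float64(0.481), np.float64(-0.277), np.float64(0.111)), (np.float64(0.484), np.float64(-0.277), np.float64(0.111))]
```

Depth in the wrist view puts the tips of the shut fingers at z of about 41 mm. The state says 7 mm, so the fingers are about 34 mm shorter than the TCP implies, and they closed above the bolt. The bolt itself hasn't moved. I'll open and descend in stages, watching the force.

Call:
{"api": "move_arm", "payload": {
  "steps": [
    [0,0,0,0,70],
    [0,0,0,0,70],
    [0,0,0,0,70],
    [0,0,0,0,70],
    [0,0,10,0,70],
    [0,0,20,0,70],
    [0,0,25,0,70],
    [0,0,25,0,70]
  ]
}}

```text
time: 5.15
tool_pos: [0.4797, -0.2875, -0.0201]
tcp_rot: [-2.247, -2.191, 0.001]
wrist_force: [-0.7, 1.2, -0.3]
width: 0.698
```

```bash
python3 - <<'E'
from h import *
st()
c=cam('wrist','w4.png'); 
E
```

```text
time 5.15
q [-0.5845  0.2877  2.0297 -0.      0.8275 -0.5592]
joint_vel [-0.     -0.0143 -0.0133  0.002   0.0102  0.0013]
joint_torque [-1.61000e-02 -4.42093e+01 -2.84645e+01 -2.00000e-04 -1.18000e-01
 -1.00000e-04]
tool_pos [ 0.4797 -0.2875 -0.0201]
tcp_rot [-2.2470e+00 -2.1909e+00  1.1000e-03]
wrist_force [-0.7445  1.1995 -0.341 ]
torque [0.0585 0.0292 0.0312]
width 0.698
```

View pics/w4.png

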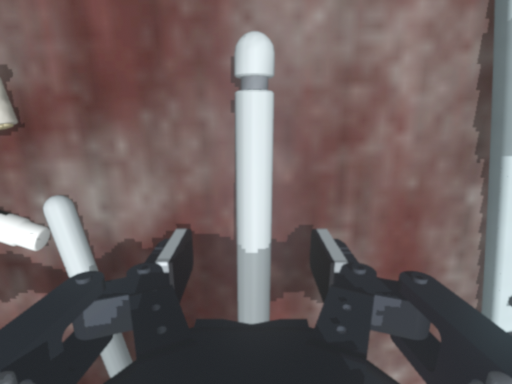

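Call:
{"api": "move_arm", "payload": {
  "steps": [
    [0,0,5,0,60],
    [0,0,10,0,45],
    [0,0,10,0,35],
    [0,0,10,0,30],
    [0,0,10,0,30]
  ]
}}

```text
time: 5.7
tool_pos: [0.4812, -0.2885, -0.0281]
tcp_rot: [2.249, 2.193, 0.0]
wrist_force: [-0.1, 0.6, -0.4]
width: 0.297
```

```bash
python3 - <<'E'
from h import *
st()
c=cam('wrist','w5.png'); 
for r in range(220,300,4):
    print(r,[tuple(pts(c,[(x,r)])[0].round(3).tolist()) for x in (208,212,216,220,226,230)])
E
```

```text
time 5.7
q [-0.5845  0.3005  2.0318 -0.      0.809  -0.5592]
joint_vel [ 0.0023 -0.0031 -0.0021  0.0017  0.0009  0.0015]
joint_torque [ 1.60000e-03 -4.43332e+01 -2.76518e+01 -1.00000e-04  9.90000e-03
 -0.00000e+00]
tool_pos [ 0.4812 -0.2885 -0.0281]
tcp_rot [2.249e+00 2.193e+00 1.000e-04]
wrist_force [-0.0893  0.5532 -0.443 ]
torque [0.0328 0.0224 0.0071]
width 0.2972
220 [(0.458, -0.276, -0.001), (0.461, -0.275, 0.0), (0.463, -0.276, 0.0), (0.465, -0.276, -0.0), (0.468, -0.276, 0.001), (0.47, -0.276, -0.0)]
224 [(0.458, -0.278, -0.0), (0.46, -0.278, 0.001), (0.463, -0.278, 0.0), (0.465, -0.278, -0.0), (0.468, -0.278, 0.0), (0.47, -0.278, -0.0)]
228 [(0.458, -0.28, 0.001), (0.462, -0.276, 0.01), (0.464, -0.276, 0.011), (0.466, -0.276, 0.01), (0.468, -0.278, 0.006), (0.47, -0.281, -0.001)]
232 [(0.458, -0.282, -0.001), (0.462, -0.276, 0.014), (0.464, -0.276, 0.015), (0.466, -0.276, 0.014), (0.468, -0.28, 0.005), (0.47, -0.283, -0.0)]
236 [(0.46, -0.28, 0.01), (0.463, -0.276, 0.019), (0.465, -0.276, 0.019), (0.467, -0.276, 0.019), (0.468, -0.282, 0.007), (0.469, -0.285, -0.0)]
240 [(0.
[... 1489 characters left out ...]
56), (0.466, -0.281, 0.048), (0.466, -0.287, 0.039), (0.468, -0.287, 0.038), (0.466, -0.311, 0.0), (0.468, -0.311, 0.001)]
284 [(0.468, -0.27, 0.068), (0.467, -0.28, 0.053), (0.466, -0.289, 0.039), (0.468, -0.289, 0.038), (0.466, -0.313, 0.0), (0.468, -0.314, -0.0)]
288 [(0.469, -0.27, 0.07), (0.468, -0.279, 0.057), (0.466, -0.291, 0.038), (0.468, -0.291, 0.038), (0.466, -0.316, -0.001), (0.468, -0.316, 0.0)]
292 [(0.469, -0.27, 0.072), (0.468, -0.278, 0.06), (0.466, -0.293, 0.038), (0.468, -0.292, 0.04), (0.466, -0.318, 0.0), (0.468, -0.319, -0.0)]
296 [(0.469, -0.27, 0.074), (0.468, -0.279, 0.061), (0.466, -0.294, 0.04), (0.468, -0.294, 0.039), (0.466, -0.321, -0.0), (0.468, -0.321, -0.0)]
```

View pics/w5.png

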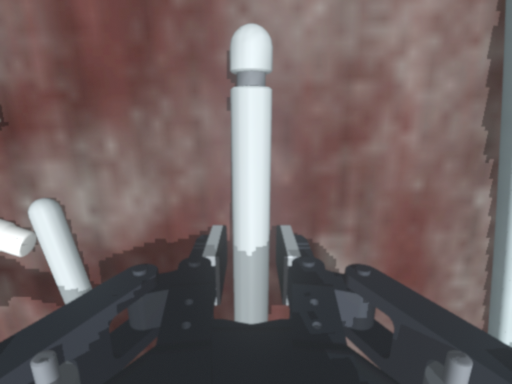

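Call:
{"api": "move_arm", "payload": {
  "steps": [
    [0,0,4,0,28],
    [0,0,4.5,0,20],
    [0,0,4.5,0,12],
    [0,0,4.5,0,8],
    [0,0,4.5,0,8],
    [0,0,4.5,0,8]
  ],
  "newtons": 100
}}

```text
time: 6.35
tool_pos: [0.4831, -0.2897, -0.0291]
tcp_rot: [2.247, 2.191, 0.001]
wrist_force: [-5.2, 3.5, 20.2]
width: 0.168
```

```bash
python3 - <<'E'
from h import *
st()
c=cam('wrist','w6.png'); 
for r in range(216,250,4):
    print(r,[tuple(pts(c,[(x,r)])[0].round(3).tolist()) for x in (216,220,226,230,234,252)])
E
```

```text
time 6.35
q [-0.5844  0.3034  2.0301 -0.      0.8044 -0.5592]
joint_vel [-0.0003  0.0006 -0.0006  0.0007 -0.      0.0014]
joint_torque [-1.83100e-01 -3.44526e+01 -2.34945e+01  2.20000e-02 -2.02360e+00
  8.00000e-03]
tool_pos [ 0.4831 -0.2897 -0.0291]
tcp_rot [2.2467e+00 2.1908e+00 1.2000e-03]
wrist_force [-5.2044  3.4732 20.1663]
torque [ 0.5461  0.8806 -0.038 ]
width 0.1683
216 [(0.465, -0.275, -0.001), (0.467, -0.274, -0.0), (0.47, -0.274, 0.0), (0.472, -0.275, -0.0), (0.475, -0.27, 0.013), (0.483, -0.269, 0.017)]
220 [(0.465, -0.276, 0.001), (0.467, -0.276, 0.0), (0.47, -0.277, -0.0), (0.472, -0.277, -0.001), (0.475, -0.273, 0.011), (0.483, -0.27, 0.019)]
224 [(0.464, -0.279, 0.0), (0.466, -0.28, -0.002), (0.47, -0.279, -0.0), (0.472, -0.279, -0.001), (0.474, -0.275, 0.011), (0.483, -0.272, 0.017)]
228 [(0.464, -0.281, 0.0), (0.466, -0.281, 0.001), (0.47, -0.277, 0.01), (0.472, -0.278, 0.009), (0.474, -0.277, 0.011), (0.483, -0.274, 0.018)]
232 [(0.464, -0.283, -0.001), (0.466, -0.283, 0.0), (0.471, -0.278, 0.013), (0.473, -0.277, 0.014), (0.474, -0.277, 0.014), (0.483, -0.276, 0.017)]
236 [(0.465, -0.281, 0.009), (0.467, -0.282, 0.008), (0.471, -0.277, 0.018), (0.473, -0.277, 0.019), (0.475, -0.277, 0.019), (0.483, -0.278, 0.017)]
240 [(0.466, -0.281, 0.014), (0.468, -0.281, 0.015), (0.471, -0.278, 0.022), (0.473, -0.277, 0.024), (0.475, -0.278, 0.022), (0.483, -0.28, 0.017)]
244 [(0.466, -0.282, 0.017), (0.469, -0.277, 0.027), (0.472, -0.278, 0.026), (0.473, -0.277, 0.027), (0.475, -0.278, 0.026), (0.483, -0.282, 0.017)]
248 [(0.467, -0.281, 0.023), (0.469, -0.278, 0.03), (0.472, -0.278, 0.03), (0.474, -0.277, 0.031), (0.475, -0.278, 0.03), (0.483, -0.284, 0.018)]
```

View pics/w6.png

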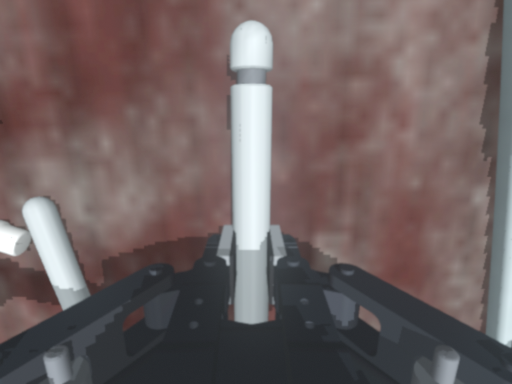

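Call:
{"api": "move_arm", "payload": {
  "steps": [
    [0,0,0,0,30],
    [0,0,0,0,30],
    [0,0,0,0,30],
    [0,0,2,0,30],
    [0,0,3,0,28],
    [0,0,3,0,28],
    [0,0,3,0,28]
  ]
}}

```text
time: 7.1
tool_pos: [0.4845, -0.2903, -0.0297]
tcp_rot: [2.245, 2.189, 0.003]
wrist_force: [-6.4, 5.5, 34.3]
width: 0.279
```

```bash
python3 - <<'E'
from h import *
st()
c=cam('wrist','w7.png'); 
for r in range(216,250,2):
    print(r,[tuple(pts(c,[(x,r)])[0].round(3).tolist()) for x in (210,214,218,222,282,286,290)])
E
```

```text
time 7.1
q [-5.8410e-01  3.0550e-01  2.0289e+00  6.0000e-04  8.0140e-01 -5.5910e-01]
joint_vel [ 0.0002  0.0021  0.0013  0.0012 -0.0002  0.0007]
joint_torque [ -0.8063 -28.2216 -20.7501  -0.2567  -3.27    -0.0855]
tool_pos [ 0.4845 -0.2903 -0.0297]
tcp_rot [2.2455 2.1891 0.0026]
wrist_force [-6.4083  5.5034 34.3112]
torque [ 0.9765  1.4159 -0.1596]
width 0.2786
216 [(0.463, -0.274, 0.001), (0.465, -0.274, 0.0), (0.467, -0.275, -0.0), (0.469, -0.275, -0.0), (0.5, -0.275, 0.0), (0.502, -0.276, -0.0), (0.504, -0.276, -0.0)]
218 [(0.463, -0.275, 0.0), (0.465, -0.276, 0.0), (0.467, -0.276, -0.0), (0.469, -0.276, 0.0), (0.5, -0.277, -0.0), (0.502, -0.277, 0.0), (0.504, -0.277, -0.0)]
220 [(0.463, -0.277, -0.0), (0.465, -0.276, 0.001), (0.467, -0.277, -0.0), (0.469, -0.277, 0.0), (0.5, -0.278, -0.001), (0.502, -0.278, 0.001), (0.504, -0.278, -0.0)]
222 [(0.463, -0.278, 0.0), (0.465, -0.278, 0.001), (0.467, -0.278, -0.001), (0.469, -0.278, -0.001), (0.5, -0.278, 0.001), (0.502, -0.279, -0.0), (0.504, -0.279, -0.001)]
224 [(0.463, -0.279, -0.0), (0.465, -0.279, -0.0), (0.467, -0.279, 0.0), (0
[... 1416 characters left out ...]
.501, -0.279, 0.022)]
242 [(0.466, -0.278, 0.023), (0.468, -0.278, 0.024), (0.469, -0.279, 0.023), (0.471, -0.278, 0.023), (0.497, -0.279, 0.024), (0.499, -0.279, 0.024), (0.501, -0.279, 0.024)]
244 [(0.466, -0.278, 0.025), (0.468, -0.278, 0.025), (0.47, -0.278, 0.025), (0.471, -0.278, 0.026), (0.497, -0.279, 0.026), (0.499, -0.278, 0.026), (0.5, -0.279, 0.026)]
246 [(0.466, -0.278, 0.028), (0.468, -0.278, 0.028), (0.47, -0.278, 0.028), (0.472, -0.278, 0.028), (0.497, -0.278, 0.028), (0.498, -0.278, 0.029), (0.5, -0.279, 0.028)]
248 [(0.467, -0.278, 0.029), (0.468, -0.278, 0.03), (0.47, -0.278, 0.029), (0.472, -0.278, 0.03), (0.497, -0.279, 0.03), (0.498, -0.279, 0.03), (0.5, -0.279, 0.029)]
```

View pics/w7.png

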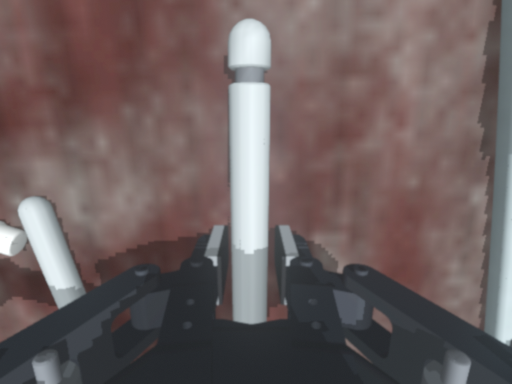

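Call:
{"api": "move_arm", "payload": {
  "steps": [
    [0,0,-3,0,28],
    [0,0,-6.5,0,28],
    [0,0,-6.5,0,28],
    [0,0,-6.5,0,15],
    [0,0,-6.5,0,8],
    [0,0,-6.5,0,8],
    [0,0,-6.5,0,8],
    [0,0,-6.5,0,8]
  ],
  "newtons": 100
}}

```text
time: 7.95
tool_pos: [0.4814, -0.2885, -0.029]
tcp_rot: [2.249, 2.193, 0.0]
wrist_force: [0.0, 0.9, 6.1]
width: 0.171
```

```bash
python3 - <<'E'
from h import *
st()
c=cam('wrist','w8.png')
cv2.imwrite('pics/w8c.png',cv2.resize(c['pixels'][200:340,180:330,::-1],None,fx=5,fy=4.2,interpolation=cv2.INTER_CUBIC))
E
```

```text
time 7.95
q [-5.8440e-01  3.0210e-01  2.0317e+00  2.0000e-04  8.0770e-01 -5.5920e-01]
joint_vel [-0.0008 -0.0005 -0.0006  0.0002 -0.0001 -0.0009]
joint_torque [-2.86000e-01 -4.09401e+01 -2.57633e+01 -1.17400e-01 -3.99300e-01
 -6.70000e-03]
tool_pos [ 0.4814 -0.2885 -0.029 ]
tcp_rot [2.2494e+00 2.1929e+00 3.0000e-04]
wrist_force [0.0115 0.8557 6.12  ]
torque [ 0.1222  0.0795 -0.0444]
width 0.1709
```

View pics/w8c.png

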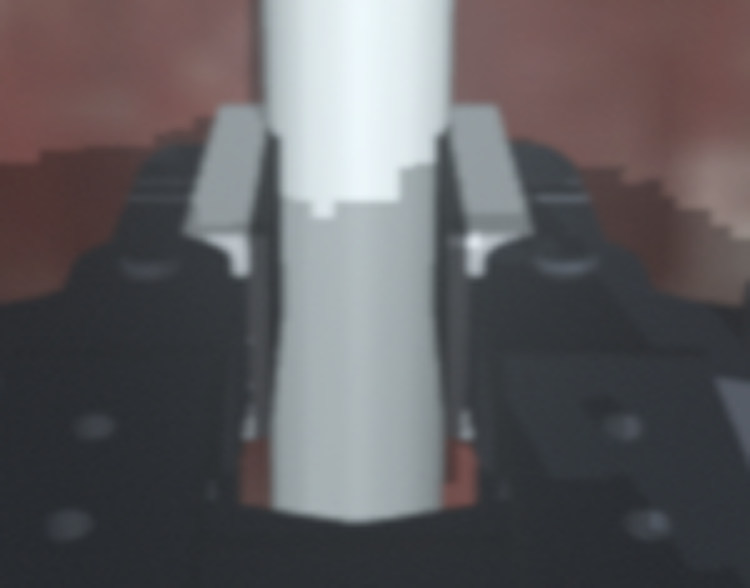

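Call:
{"api": "move_arm", "payload": {
  "steps": [
    [0,0,-10,0,8],
    [0,0,-30,0,8],
    [0,0,-50,0,8],
    [0,0,-70,0,8],
    [0,0,-90,0,8],
    [0,0,-110,0,8],
    [0,0,-110,0,8],
    [0,0,-110,0,8]
  ]
}}

```text
time: 8.8
tool_pos: [0.4805, -0.2881, 0.08]
tcp_rot: [-2.249, -2.193, 0.0]
wrist_force: [-0.2, -0.2, -3.1]
width: 0.171
```

```bash
python3 - <<'E'
from h import *
st()
c=cam('wrist','w9.png'); print(c['xyz'])
for uv in [(252,50),(252,100),(252,200),(252,300)]: print(pts(c,[uv]).round(4))
E
```

```text
time 8.8
q [-0.5845  0.1569  1.9704 -0.      1.0152 -0.5592]
joint_vel [-0.0021  0.0183  0.0235 -0.0005  0.0031  0.0006]
joint_torque [-1.80000e-03 -4.46220e+01 -3.54542e+01  1.40000e-03 -7.01000e-02
  0.00000e+00]
tool_pos [ 0.4805 -0.2881  0.08  ]
tcp_rot [-2.2487e+00 -2.1926e+00  3.0000e-04]
wrist_force [-0.2386 -0.2487 -3.085 ]
torque [ 0.0064 -0.03   -0.0495]
width 0.1713
[ 0.48166673 -0.22153897  0.25191982]
[[ 0.4825 -0.1982  0.1272]]
[[ 0.4821 -0.2169  0.1268]]
[[ 0.481  -0.2595  0.1261]]
[[ 0.4797 -0.3096  0.1278]]
```

View pics/w9.png

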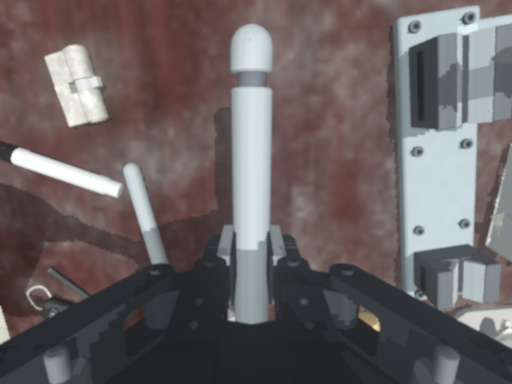

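```bash
cat > gr.py <<'E'
from h import *
def grip(c,s,ztop):
    # groove rows along bolt centre column
    im=c['pixels'].astype(int)
    col=im[20:215,246:258].sum(2).mean(1)
    dark=np.where((col[30:85]<col[30:85].max()*0.8))[0]+50
    u=252
    P=plane(c,[[u,dark.min()-.5],[u,dark.max()+.5]],ztop)
    return dark,P
E
python3 - <<'E'
from gr import *
s=bot.read_state(); c=cam('wrist')
M=R.from_rotvec(s['tcp_rot']).as_matrix()
d,P=grip(c,s,.127); print(d,P.round(4))
T=np.array(s['tool_pos'])
for p in P: print('tool', (M.T@(p-T)).round(4))
tip=plane(c,[[251,24]],.118)[0]; print('endtip',(M.T@(tip-T)).round(4))
# bolt direction via centre of outline at two rows
im=c['pixels'].astype(int)
for r in (55,100,150,200):
    row=im[r].sum(1); u=np.where((row>330)&(np.abs(np.arange(512)-252)<28))[0]; p=plane(c,[[u.min(),r],[u.max(),r]],.118); q=M.T@(p.mean(0)-T); print(r,u.min(),u.max(),q.round(4))
c2=cam('top','t9.png')
E
```

```text
[70 71 72 73 74 75 76 77 78 79 80 81 82 83 84 85 86] [[ 0.4818 -0.205   0.127 ]
 [ 0.4816 -0.2114  0.127 ]]
tool [ 0.0827 -0.0003 -0.0478]
tool [ 0.0764 -0.0003 -0.0478]
endtip [ 0.1013 -0.0007 -0.0388]
55 230 277 [ 0.0896  0.0004 -0.0388]
100 231 272 [ 0.0715 -0.0005 -0.0388]
150 232 272 [ 0.0499 -0.0003 -0.0388]
200 233 270 [ 0.0264 -0.0005 -0.0389]
```

View pics/t9.png

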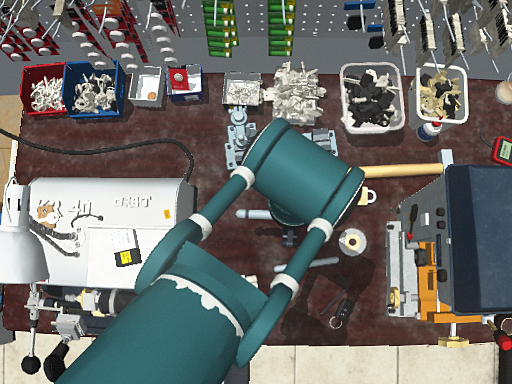

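Call:
{"api": "move_arm", "payload": {
  "steps": [
    [-6,28,0,-2,8],
    [-12,56,0,-4,8],
    [-18,84,0,-6,8],
    [-24,112,0,-8,8],
    [-30,140,0,-9.9,8],
    [-35.6,166.7,0,-9.9,8],
    [-35.6,166.7,0,-9.9,8],
    [-35.6,166.7,0,-9.9,8],
    [-35.6,166.7,0,-9.9,8]
  ]
}}

```text
time: 9.85
tool_pos: [0.6451, -0.3275, 0.0789]
tcp_rot: [-2.05, -2.377, 0.001]
wrist_force: [-0.5, 0.3, -2.2]
width: 0.169
```

```bash
python3 - <<'E'
from h import *
st()
c=cam('wrist','w10.png'); print(c['xyz'])
c=cam('side','s10.png')
E
```

```text
time 9.85
q [-5.0410e-01  4.4470e-01  1.5963e+00 -1.0000e-04  1.1041e+00 -6.5150e-01]
joint_vel [-0.0019 -0.0155  0.0047 -0.0002 -0.0024  0.0019]
joint_torque [ 1.74500e-01 -6.08066e+01 -3.64326e+01  1.48000e-02 -3.77000e-02
 -2.00000e-04]
tool_pos [ 0.6451 -0.3275  0.0789]
tcp_rot [-2.0495e+00 -2.3765e+00  1.3000e-03]
wrist_force [-0.4726  0.2896 -2.1935]
torque [-0.0814  0.0127  0.0162]
width 0.1689
[ 0.63539852 -0.26184032  0.25104679]
```

View pics/w10.png

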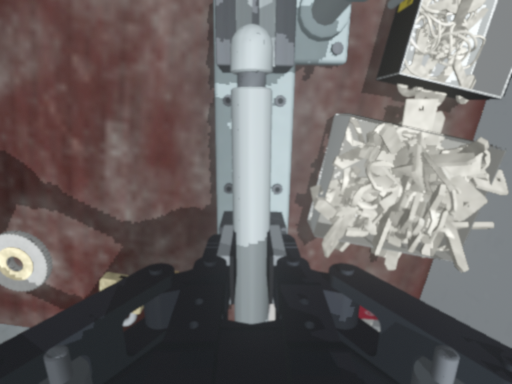

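View pics/s10.png

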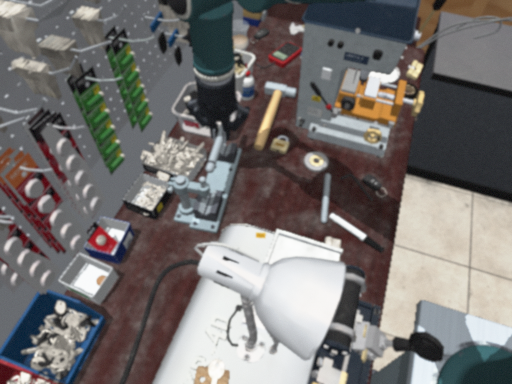

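```bash
python3 - <<'E'
from h import *
s=bot.read_state(); c=cam('wrist'); im=c['pixels']
M=R.from_rotvec(s['tcp_rot']).as_matrix(); T=np.array(s['tool_pos'])
cv2.imwrite('pics/w10c.png',cv2.resize(im[0:240,190:350,::-1],None,fx=4,fy=2.5,interpolation=cv2.INTER_CUBIC))
g=im.astype(float)
sat=g[:,:,2]-g[:,:,0]  # blue-ish bar >0, desk <0
L=[];Rr=[]
for r in range(80,200,4):
    row=sat[r]; b=row>-8
    u=np.where(b[200:236])[0]
    v=np.where(b[270:310])[0]
    L.append((200+u.min()-.5,r)); Rr.append((270+v.max()+.5,r))
for n,A in (('L',L),('R',Rr)):
    P=plane(c,A,.012); Q=(P-T)@M
    k=np.polyfit(Q[:,0],Q[:,1],1); print(n,np.degrees(np.arctan(k[0])).round(2),np.polyval(k,0.0015).round(4),np.polyval(k,.09).round(4), np.std(Q[:,1]-np.polyval(k,Q[:,0])).round(4), A[::8])
    P=plane(c,A,0); Q=(P-T)@M; k=np.polyfit(Q[:,0],Q[:,1],1); print('  z0',np.degrees(np.arctan(k[0])).round(2),np.polyval(k,0.0015).round(4))
E
```

```text
L 0.86 -0.0332 -0.0318 0.0014 [(np.float64(208.5), 80), (np.float64(207.5), 112), (np.float64(212.5), 144), (np.float64(210.5), 176)]
  z0 0.86 -0.0348
R 0.62 0.0319 0.0328 0.0002 [(np.float64(294.5), 80), (np.float64(293.5), 112), (np.float64(291.5), 144), (np.float64(290.5), 176)]
  z0 0.62 0.0335
```

View pics/w10c.png

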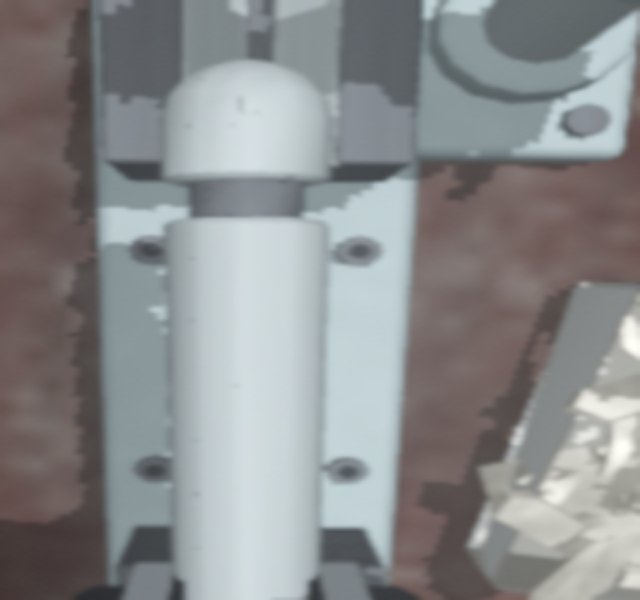

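```bash
python3 - <<'E'
from h import *
s=bot.read_state(); c=cam('wrist')
M=R.from_rotvec(s['tcp_rot']).as_matrix(); T=np.array(s['tool_pos'])
def t(l,z):
    l=np.array([(x/4+190-.4,y/2.5-.3) for x,y in l]); return ((plane(c,l,z)-T)@M).round(4)[:,:2]
print('L',t([(100,250),(108,550)],.012).tolist())
print('R',t([(412,250),(392,550)],.012).tolist())
print('blk outer at end z50',t([(108,161),(410,164)],.05).tolist())
print('blk outer far',t([(100,5),(423,5)],.05).tolist())
print('vee inner edges z50', t([(183,20),(340,20)],.05).tolist())
print('slot',t([(248,20),(272,20)],.0373).tolist())
print('back blk front face top z50/base', t([(122,528),(378,528)],.05).tolist())
print('screws',t([(149,250),(358,250),(152,468),(347,468)],.012).tolist())
E
```

```text
L [[0.0758, -0.029], [-0.0237, -0.0305]]
R [[0.0758, 0.0319], [-0.0237, 0.031]]
blk outer at end z50 [[0.0962, -0.0225], [0.0955, 0.0257]]
blk outer far [[0.1319, -0.0227], [0.1319, 0.0265]]
vee inner edges z50 [[0.1286, -0.0101], [0.1286, 0.0139]]
slot [[0.1325, -0.0001], [0.1325, 0.0038]]
back blk front face top z50/base [[-0.0026, -0.023], [-0.0026, 0.0233]]
screws [[0.0758, -0.0194], [0.0758, 0.0213], [0.0056, -0.0203], [0.0056, 0.0207]]
```

Call:
{"api": "move_arm", "payload": {
  "steps": [
    [6,0.4,5,0.3,8],
    [13,0.8,20,0.6,8],
    [13,0.8,35,0.6,8],
    [13,0.8,48,0.6,8],
    [13,0.8,54,0.6,8],
    [13,0.8,58,0.6,8],
    [13,0.8,58,0.6,8],
    [13,0.8,58,0.6,8]
  ]
}}

```text
time: 10.85
tool_pos: [0.6462, -0.3156, 0.0231]
tcp_rot: [2.064, 2.368, 0.0]
wrist_force: [-0.0, -0.5, -3.1]
width: 0.164
```

```bash
python3 - <<'E'
from h import *
st()
c=cam('wrist','w11.png'); im=c['pixels']
c=cam('side'); im=c['pixels']
cv2.imwrite('pics/s11c.png',cv2.resize(im[110:240,150:290,::-1],None,fx=5,fy=4.5,interpolation=cv2.INTER_CUBIC))
E
```

```text
time 10.85
q [-0.489   0.4886  1.6453 -0.      1.0067 -0.6259]
joint_vel [-0.0021 -0.0096 -0.0057 -0.0011  0.0006 -0.0002]
joint_torque [ 2.57000e-02 -6.06875e+01 -3.35593e+01  2.50000e-03  3.50000e-02
 -1.00000e-04]
tool_pos [ 0.6462 -0.3156  0.0231]
tcp_rot [2.0637e+00 2.3675e+00 3.0000e-04]
wrist_force [-0.0403 -0.5343 -3.1149]
torque [-0.0015  0.0276 -0.0004]
width 0.1643
```

View pics/w11.png

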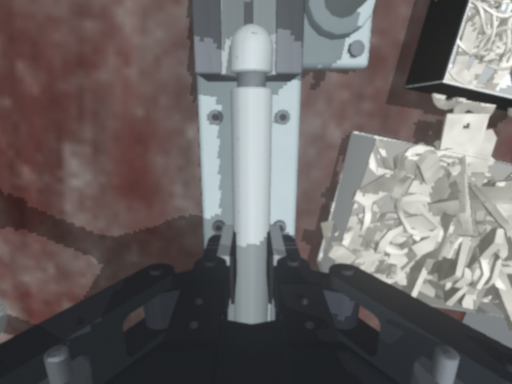

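View pics/s11c.png

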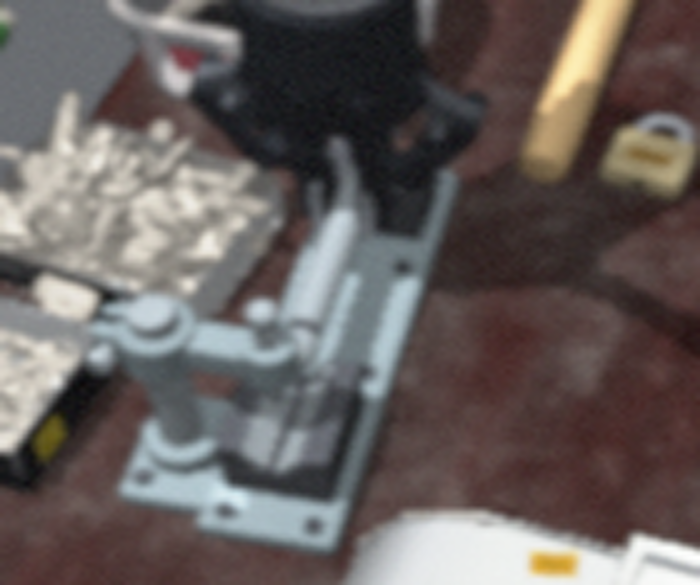

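```bash
python3 - <<'E'
from gr import *
s=bot.read_state(); c=cam('wrist'); im=c['pixels']
M=R.from_rotvec(s['tcp_rot']).as_matrix(); T=np.array(s['tool_pos'])
cv2.imwrite('pics/w11c.png',cv2.resize(im[0:100,185:325,::-1],None,fx=5,fy=5,interpolation=cv2.INTER_CUBIC))
d,P=grip(c,s,T[2]+.047); print(d.min(),d.max(),((P-T)@M).round(4).tolist())
E
```

```text
70 86 [[0.0829, -0.0001, -0.0471], [0.0765, -0.0001, -0.0471]]
```

View pics/w11c.png

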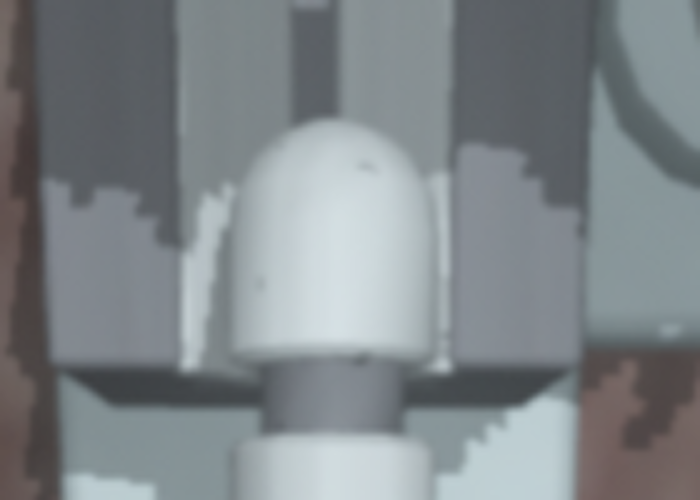

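```bash
python3 - <<'E'
from h import *
s=bot.read_state(); c=cam('wrist'); print(c['xyz'], att(c).round(3).tolist())
M=R.from_rotvec(s['tcp_rot']).as_matrix(); T=np.array(s['tool_pos'])
print('cam in tool',((np.array(c['xyz'])-T)@M).round(4))
def t(l,z):
    l=np.array([(x/5+185-.4,y/5-.4) for x,y in l]); q=((plane(c,l,z)-T)@M).round(4)[:,:2]; return q.tolist(),q.mean(0).round(4)
print('blk edge',t([(52,368),(580,368)],.05))
print('blk outer',t([(40,180),(590,180)],.05))
print('vee',t([(180,340),(448,340)],.05), t([(175,60),(455,60)],.05))
print('slot',t([(292,80),(340,80)],.0373))
print('bolt',t([(230,300),(440,300)],T[2]+.038), t([(232,480),(434,480)],T[2]+.038))
print('tip',t([(335,118)],T[2]+.038))
E
```

```text
[ 0.63653692 -0.24952015  0.19558211] [[0.991, -0.131, -0.037], [0.136, 0.956, 0.259], [0.001, -0.262, 0.965]]
cam in tool [ 0.0667 -0.0005 -0.172 ]
blk edge ([[0.084, -0.0265], [0.084, 0.0224]], array([ 0.084, -0.002]))
blk outer ([[0.1, -0.0268], [0.0999, 0.0227]], array([ 0.1  , -0.002]))
vee ([[0.0864, -0.0146], [0.0864, 0.0101]], array([ 0.0864, -0.0023])) ([[0.1097, -0.0144], [0.1097, 0.0103]], array([ 0.1097, -0.002 ]))
slot ([[0.1117, -0.0044], [0.1117, 0.0002]], array([ 0.1117, -0.0021]))
bolt ([[0.088, -0.0091], [0.088, 0.0086]], array([ 0.088 , -0.0003])) ([[0.0735, -0.0092], [0.0735, 0.0083]], array([ 0.0735, -0.0004]))
tip ([[0.1019, -0.0003]], array([ 0.1019, -0.0003]))
```

```bash
python3 - <<'E'
from h import *
s=bot.read_state(); c=cam('wrist'); im=c['pixels']
M=R.from_rotvec(s['tcp_rot']).as_matrix(); T=np.array(s['tool_pos']); print(T)
cv2.imwrite('pics/w12c.png',cv2.resize(im[95:245,190:310,::-1],None,fx=5,fy=4,interpolation=cv2.INTER_CUBIC))
E
```

```text
[ 0.64629596 -0.31562992  0.02360961]
```

View pics/w12c.png

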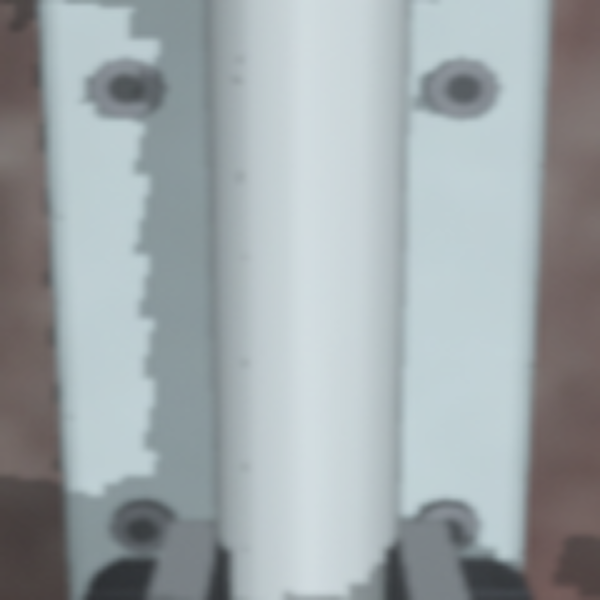

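```bash
python3 - <<'E'
from h import *
s=bot.read_state(); c=cam('wrist')
M=R.from_rotvec(s['tcp_rot']).as_matrix(); T=np.array(s['tool_pos'])
def t(l,z):
    l=np.array([(x/5+190-.4,y/4+95-.4) for x,y in l]); q=((plane(c,l,z)-T)@M).round(4)[:,:2]; return q.tolist(),q.mean(0).round(4)
print(t([(128,89),(462,89)],.012),t([(142,525),(445,525)],.012))
print(t([(45,89),(545,89)],.012),t([(69,525),(524,525)],.012))
print('bolt',t([(213,50),(411,50)],T[2]+.038),t([(218,450),(399,450)],T[2]+.038))
E
```

```text
([[0.0637, -0.0222], [0.0637, 0.0182]], array([ 0.0637, -0.002 ])) ([[-0.0067, -0.0226], [-0.0067, 0.0178]], array([-0.0067, -0.0024]))
([[0.0637, -0.0322], [0.0637, 0.0282]], array([ 0.0637, -0.002 ])) ([[-0.0067, -0.0323], [-0.0067, 0.0283]], array([-0.0067, -0.002 ]))
bolt ([[0.0687, -0.0088], [0.0686, 0.0086]], array([ 0.0686, -0.0001])) ([[0.0227, -0.0091], [0.0227, 0.0082]], array([ 0.0227, -0.0004]))
```

Call:
{"api": "move_arm", "payload": {
  "steps": [
    [0,-1.75,0,0,8],
    [0,-1.75,3,0,8],
    [0,-1.75,6,0,8],
    [0,-1.75,9,0,8],
    [0,-1.75,10,0,8],
    [0,-1.75,10,0,8],
    [0,-1.75,10,0,8]
  ]
}}

```text
time: 11.85
tool_pos: [0.6441, -0.3154, 0.0126]
tcp_rot: [2.064, 2.368, 0.0]
wrist_force: [0.1, -0.2, -2.6]
width: 0.17
```

Call:
{"api": "move_arm", "payload": {
  "steps": [
    [0,0,1,0,8],
    [0,0,2,0,8],
    [0,0,2,0,8],
    [0,0,2,0,8]
  ]
}}

```text
time: 12.25
tool_pos: [0.6447, -0.3156, 0.012]
tcp_rot: [2.063, 2.367, 0.001]
wrist_force: [-0.5, 1.8, 4.7]
width: 0.169
```

```bash
python3 - <<'E'
from h import *
st()
E
```

```text
time 12.25
q [-4.9010e-01  4.9790e-01  1.6547e+00  3.0000e-04  9.8740e-01 -6.2720e-01]
joint_vel [ 0.0006 -0.0003 -0.0013 -0.0005 -0.0009 -0.0008]
joint_torque [ -1.0064 -55.4743 -30.5324  -0.4674  -0.5199  -0.0949]
tool_pos [ 0.6447 -0.3156  0.012 ]
tcp_rot [2.0633e+00 2.3671e+00 1.0000e-03]
wrist_force [-0.5395  1.7702  4.6886]
torque [ 0.3872  0.043  -0.0861]
width 0.169
```

Call:
{"api": "move_arm", "payload": {
  "steps": [
    [3,0,-0.3,0,8],
    [6,0,-0.3,0,8],
    [9,0,-0.3,0,8],
    [12,0,-0.3,0,8],
    [15,0,-0.3,0,8],
    [18,0,-0.3,0,8],
    [21,0,-0.3,0,8],
    [24,0,-0.3,0,8],
    [27,0,-0.3,0,8],
    [30,0,-0.3,0,8],
    [32,0,-0.3,0,8],
    [32,0,-0.3,0,8],
    [32,0,-0.3,0,8]
  ]
}}

```text
time: 13.55
tool_pos: [0.6405, -0.2845, 0.012]
tcp_rot: [2.062, 2.367, 0.0]
wrist_force: [0.5, -4.7, 5.2]
width: 0.167
```

```bash
python3 - <<'E'
from h import *
st()
s=bot.read_state(); c=cam('wrist','w13.png'); im=c['pixels']
cv2.imwrite('pics/w13c.png',cv2.resize(im[0:150,180:330,::-1],None,fx=5,fy=4,interpolation=cv2.INTER_CUBIC))
c=cam('side'); im=c['pixels']
cv2.imwrite('pics/s13c.png',cv2.resize(im[110:240,150:290,::-1],None,fx=5,fy=4.5,interpolation=cv2.INTER_CUBIC))
E
```

```text
time 13.55
q [-4.5330e-01  4.6970e-01  1.6973e+00 -6.0000e-04  9.7230e-01 -5.9020e-01]
joint_vel [-0.0017  0.0006 -0.0017 -0.0022  0.002  -0.0016]
joint_torque [  2.5976 -52.9667 -27.4354   0.8976   0.8838  -0.0832]
tool_pos [ 0.6405 -0.2845  0.012 ]
tcp_rot [2.0624e+00 2.3667e+00 3.0000e-04]
wrist_force [ 0.4525 -4.6793  5.2104]
torque [-0.7018 -0.1087 -0.0601]
width 0.1671
```

View pics/w13c.png

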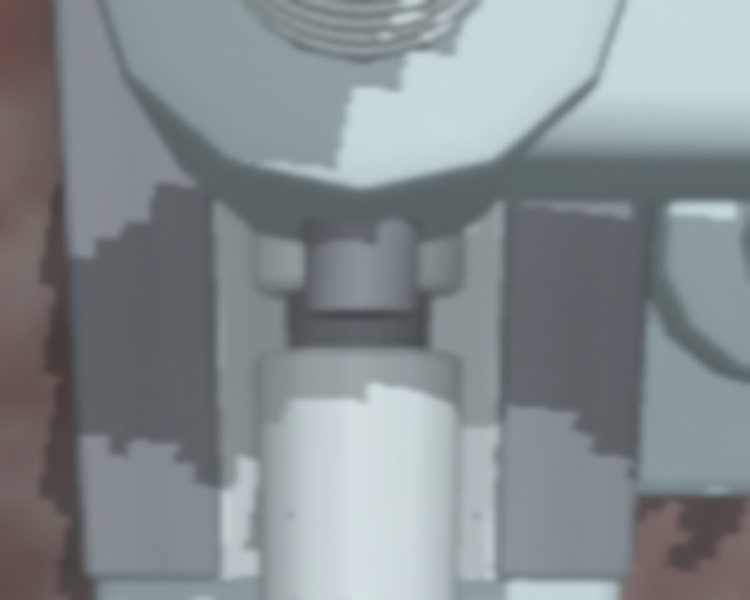

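View pics/s13c.png

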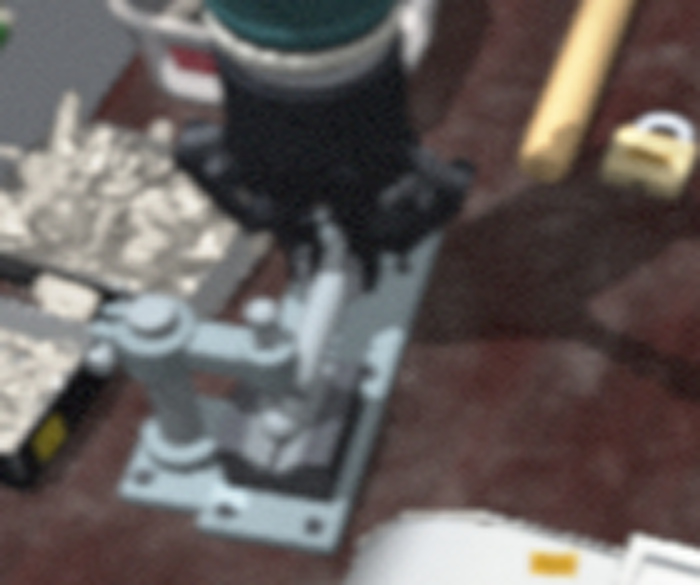

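```bash
python3 - <<'E'
from h import *
s=bot.read_state(); c=cam('wrist')
M=R.from_rotvec(s['tcp_rot']).as_matrix(); T=np.array(s['tool_pos']); ax=M[:,0]
def t(l,z,fx=5,fy=4):
    l=np.array([(x/fx+180-.4,y/fy-.4) for x,y in l]); P=plane(c,l,z); return ((P-T)@M).round(4)[:,:2].tolist()
e=t([(90,578),(620,576)],.05); print('blk -40 edge',e)
g=t([(360,352)],.059); print('groove rear edge',g)
print('tip (punch lowest front edge) z .0625',t([(360,310)],.0625))
print('vee',t([(218,560),(500,560)],.05),t([(218,300),(505,300)],.05),'bolt',t([(262,450),(458,450)],.05),t([(265,380),(460,380)],.05))
print('spring/collar centre?')
E
```

```text
blk -40 edge [[0.0526, -0.0246], [0.0528, 0.0232]]
groove rear edge [[0.0761, -0.0003]]
tip (punch lowest front edge) z .0625 [[0.0797, -0.0003]]
vee [[0.0546, -0.013], [0.0546, 0.0123]] [[0.0821, -0.0124], [0.082, 0.0121]] bolt [[0.0666, -0.0089], [0.0666, 0.0083]] [[0.0739, -0.0085], [0.0739, 0.0084]]
spring/collar centre?
```

```bash
python3 - <<'E'
from h import *
s=bot.read_state(); c=cam('wrist')
M=R.from_rotvec(s['tcp_rot']).as_matrix(); T=np.array(s['tool_pos'])
for r in range(40,96,3):
    o=[]
    for u in (236,244,252,260,268):
        p=pts(c,[(u,r)])[0]; q=(p-T)@M; o.append((int(round(q[0]*1000)),int(round(q[1]*1000)),int(round(p[2]*1000))))
    print(r,o)
cv2.imwrite('pics/w13d.png',cv2.resize(c['pixels'][30:100,220:285,::-1],None,fx=10,fy=8,interpolation=cv2.INTER_CUBIC))
E
```

```text
40 [(82, -4, 113), (82, -2, 114), (82, 0, 113), (82, 1, 113), (82, 3, 113)]
43 [(81, -4, 114), (81, -2, 113), (82, 0, 112), (81, 1, 114), (81, 3, 114)]
46 [(81, -4, 111), (81, -2, 112), (81, 0, 114), (81, 1, 113), (81, 3, 113)]
49 [(81, -4, 109), (81, -2, 111), (80, 0, 112), (81, 2, 109), (81, 4, 107)]
52 [(81, -4, 105), (81, -2, 106), (80, 0, 109), (81, 2, 106), (81, 4, 103)]
55 [(81, -5, 99), (80, -2, 104), (80, 0, 104), (80, 2, 104), (82, 4, 98)]
58 [(81, -5, 94), (80, -2, 103), (80, 0, 104), (80, 2, 105), (82, 4, 94)]
61 [(87, -7, 55), (79, -2, 104), (79, 0, 104), (79, 2, 104), (87, 6, 55)]
64 [(85, -7, 56), (78, -2, 104), (78, 0, 105), (78, 2, 103), (86, 6, 55)]
67 [(84, -7, 56), (78, -2, 103), (78, 0, 105), (78, 2, 104), (84, 6, 55)]
70 [(83, -7, 54), (77, -2, 103), (77, 0, 105), (77, 2, 104), (83, 6, 55)]
73 [(83, -7, 51), (76, -2, 104), (76, 0, 105), (76, 2, 103), (83, 7, 49)]
76 [(82, -7, 44), (76, -2, 104), (75, 0, 105), (76, 2, 104), (82, 7, 45)]
79 [(81, -7, 45), (80, -3, 56), (75, 0, 101), (80, 3, 56), (81, 7, 44)]
82 [(80, -7, 43), (79, -3, 55), (78, 0, 57), (79, 3, 55), (80, 7, 45)]
85 [(78, -7, 44), (77, -3, 54), (77, 0, 56), (78, 3, 54), (78, 7, 44)]
88 [(76, -7, 55), (76, -3, 58), (76, 0, 59), (76, 3, 57), (76, 7, 54)]
91 [(75, -7, 55), (75, -3, 59), (75, 0, 58), (75, 3, 58), (75, 6, 56)]
94 [(74, -7, 57), (74, -3, 58), (74, 0, 58), (74, 3, 58), (74, 7, 55)]
```

View pics/w13d.png

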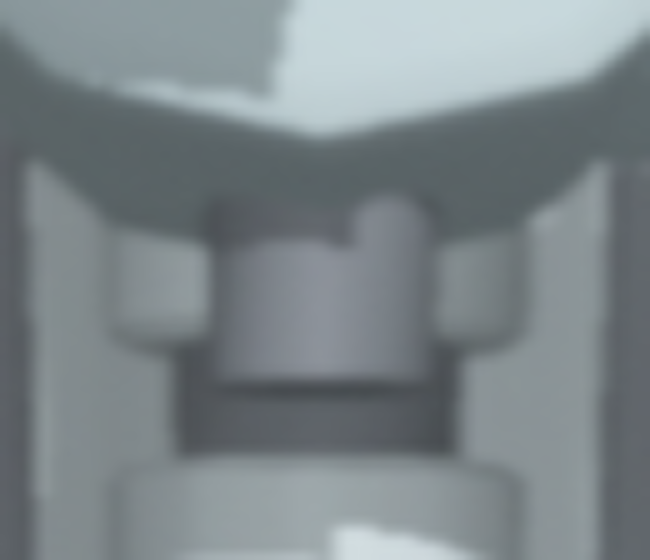

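Call:
{"api": "move_arm", "payload": {
  "steps": [
    [2,0,0,0,8],
    [4,0,0,0,8],
    [6,0,0,0,8],
    [8,0,0,0,8],
    [10,0,0,0,8],
    [12,0,0,0,8],
    [13.2,0,0,0,8],
    [13.2,0,0,0,8],
    [13.2,0,0,0,8]
  ]
}}

```text
time: 14.65
tool_pos: [0.6387, -0.2717, 0.012]
tcp_rot: [2.062, 2.366, 0.0]
wrist_force: [1.4, -4.8, 5.6]
width: 0.167
```

```bash
python3 - <<'E'
from h import *
st()
s=bot.read_state(); c=cam('wrist','w14.png'); im=c['pixels']
M=R.from_rotvec(s['tcp_rot']).as_matrix(); T=np.array(s['tool_pos'])
cv2.imwrite('pics/w14c.png',cv2.resize(im[0:200,180:330,::-1],None,fx=5,fy=3,interpolation=cv2.INTER_CUBIC))
for r in range(0,110,6):
    o=[]
    for u in (236,244,252,260,268):
        p=pts(c,[(u,r)])[0]; q=(p-T)@M; o.append((int(round(q[0]*1000)),int(round(q[1]*1000)),int(round(p[2]*1000))))
    print(r,o)
c=cam('side'); im=c['pixels']
cv2.imwrite('pics/s14c.png',cv2.resize(im[170:240,170:250,::-1],None,fx=9,fy=8,interpolation=cv2.INTER_CUBIC))
E
```

```text
time 14.65
q [-4.3770e-01  4.5870e-01  1.7138e+00 -8.0000e-04  9.6660e-01 -5.7440e-01]
joint_vel [0.002  0.0003 0.0021 0.0009 0.0004 0.0004]
joint_torque [  2.9214 -52.3931 -27.2432   1.0383   0.9744  -0.0838]
tool_pos [ 0.6387 -0.2717  0.012 ]
tcp_rot [2.0623e+00 2.3664e+00 1.0000e-04]
wrist_force [ 1.3587 -4.7673  5.6457]
torque [-0.7803 -0.1312 -0.0609]
width 0.167
0 [(67, -1, 184), (67, -1, 184), (67, -1, 184), (67, -1, 184), (67, -1, 184)]
6 [(67, -1, 184), (67, -1, 184), (67, -1, 184), (67, -1, 184), (67, -1, 184)]
12 [(67, -1, 184), (67, -1, 184), (67, -1, 184), (67, -1, 184), (67, -1, 184)]
18 [(67, -1, 184), (67, -1, 184), (67, -1, 184), (67, -1, 184), (67, -1, 184)]
24 [(67, -1, 184), (67, -1, 184), (67, -1, 184), (67, -1, 184), (67, -1, 184)]
30 [(67, -1, 184), (67, -1, 184), (67, -1, 184), (67, -1, 184), (67, -1, 184)]
36 [(67, -1, 184), (67, -1, 184), (67, -1, 184), (67, -1, 184), (67, -1, 184)]
42 [(67, -1, 184), (67, -1, 184), (67, -1, 184), (67, -1, 184), (67, -1, 184)]
48 [(67, -1, 184), (67, -1, 184), (67, -1, 184), (67, -1, 184), (67, -1, 184)]
54 [(67, -1, 184), (67, -1, 184), (67, -1, 184), (67, -1, 184), (67, -1, 184)]
60 [(67, -1, 184), (67, -1, 184), (67, -1, 184), (67, -1, 184), (67, -1, 184)]
66 [(67, -1, 184), (67, -1, 184), (67, -1, 184), (67, -1, 184), (67, -1, 184)]
72 [(74, -3, 122), (67, -1, 184), (67, -1, 184), (67, -1, 184), (74, 3, 122)]
78 [(74, -4, 114), (74, -2, 117), (74, 0, 119), (74, 1, 117), (74, 3, 114)]
84 [(73, -4, 113), (73, -2, 114), (73, 0, 114), (73, 2, 113), (73, 3, 112)]
90 [(72, -4, 113), (71, -2, 114), (71, 0, 114), (72, 2, 113), (71, 3, 114)]
96 [(70, -4, 115), (70, -2, 114), (70, 0, 113), (70, 2, 113), (70, 3, 113)]
102 [(69, -4, 114), (69, -2, 114), (69, 0, 114), (69, 1, 114), (69, 3, 114)]
108 [(68, -7, 55), (68, -2, 104), (68, 0, 113), (68, 2, 103), (68, 7, 55)]
```

View pics/w14c.png

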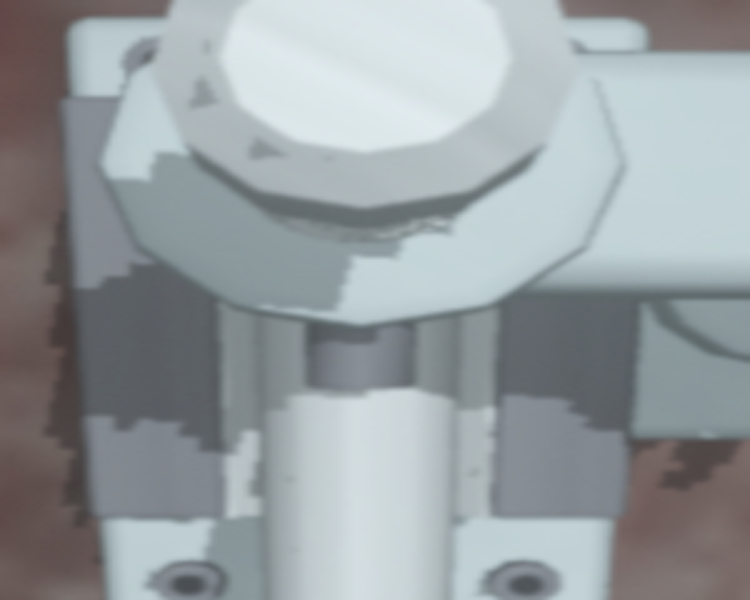

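View pics/s14c.png

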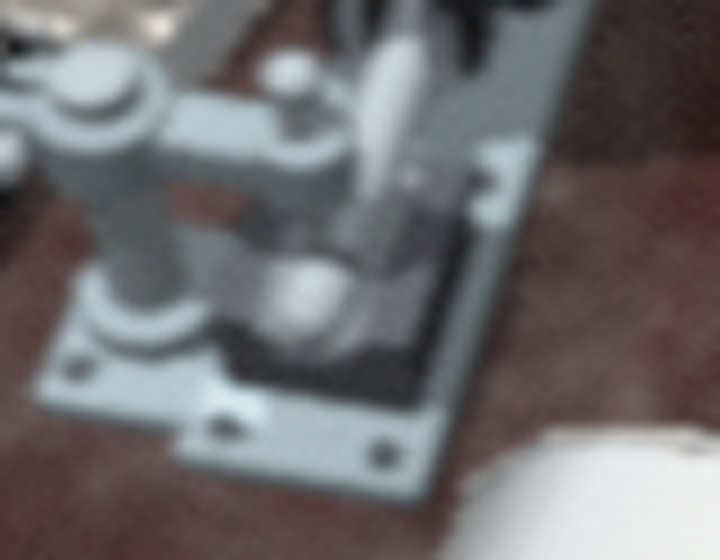

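```bash
python3 - <<'E'
from h import *
s=bot.read_state(); c=cam('wrist')
M=R.from_rotvec(s['tcp_rot']).as_matrix(); T=np.array(s['tool_pos'])
def t(l,z):
    l=np.array([(x/5+180-.4,y/3-.4) for x,y in l]); P=plane(c,l,z); return ((P-T)@M).round(4)[:,:2].tolist()
print('blk -40 edge',t([(95,518),(620,517)],.05))
print('head bottom rim/ top front edge z.139',t([(365,150)],.139), 'sides',t([(220,60),(512,60)],.139), 'rear (row0)',t([(365,0)],.139))
print('arm front z.114',t([(365,322)],.114))
print('screws',t([(190,580),(525,580)],.012))
c=cam('side'); im=c['pixels']
def ts(l,z):
    l=np.array([(x/9+170-.4,y/8+170-.4) for x,y in l]); P=plane(c,l,z); return ((P-T)@M).round(4)[:,:2].tolist()
print('side bolt end lower',ts([(310,300)],.05),'blk far edge z50',ts([(225,320),(400,345)],.05))
print('base far end',ts([(420,495),(180,455)],.012))
E
```

```text
blk -40 edge [[0.0397, -0.0248], [0.0398, 0.0238]]
head bottom rim/ top front edge z.139 [[0.0751, -0.0003]] sides [[0.0789, -0.0042], [0.0789, 0.0038]] rear (row0) [[0.0814, -0.0003]]
arm front z.114 [[0.0678, -0.0001]]
screws [[0.0193, -0.0208], [0.0192, 0.0197]]
side bolt end lower [[0.0867, 0.0022]] blk far edge z50 [[0.097, 0.0201], [0.096, -0.0223]]
base far end [[0.1188, -0.0305], [0.1188, 0.0295]]
```

Call:
{"api": "move_arm", "payload": {
  "steps": [
    [-0.4,0,0.5,0,8],
    [-0.7,0,1,0,8],
    [-0.7,0,1.5,0,8],
    [-0.7,0,2,0,8],
    [-0.7,0,2,0,8],
    [-0.7,0,2,0,8]
  ]
}}

```text
time: 15.45
tool_pos: [0.6387, -0.2717, 0.0119]
tcp_rot: [2.063, 2.367, 0.001]
wrist_force: [-2.6, -0.7, 14.5]
width: 0.164
```

```bash
python3 - <<'E'
from h import *
st()
s=bot.read_state();M=R.from_rotvec(s['tcp_rot']).as_matrix(); print('F tool',np.array(s['wrist_force'])@M,np.array(s['torque'])@M)
E
```

```text
time 15.45
q [-4.381e-01  4.592e-01  1.713e+00  1.000e-04  9.676e-01 -5.753e-01]
joint_vel [-0.0013 -0.0013  0.0001 -0.0013 -0.0002 -0.0005]
joint_torque [  1.684  -46.804  -26.3129   0.6335  -0.8435  -0.0709]
tool_pos [ 0.6387 -0.2717  0.0119]
tcp_rot [2.0629e+00 2.3671e+00 9.0000e-04]
wrist_force [-2.5564 -0.6724 14.4566]
torque [-0.1946  0.5905 -0.107 ]
width 0.1638
F tool [ -0.32952638  -2.60213463 -14.46034404] [ 0.61164623 -0.1121749   0.10631498]
```

Call:
{"api": "move_arm", "payload": {
  "steps": [
    [0,-0.3,0.3,0,8],
    [0,-0.5,0.6,0,8],
    [0,-0.5,0.6,0,8],
    [0,-0.5,0.6,0,8],
    [0,-0.5,0.6,0,8]
  ]
}}

```text
time: 15.95
tool_pos: [0.6388, -0.2717, 0.0119]
tcp_rot: [2.062, 2.367, 0.002]
wrist_force: [-3.1, -1.2, 16.7]
width: 0.167
```

```bash
python3 - <<'E'
from h import *
st()
s=bot.read_state();M=R.from_rotvec(s['tcp_rot']).as_matrix(); print('F tool',np.array(s['wrist_force'])@M,np.array(s['torque'])@M)
E
```

```text
time 15.95
q [-4.3820e-01  4.5880e-01  1.7138e+00  5.0000e-04  9.6640e-01 -5.7570e-01]
joint_vel [-0.0003  0.0001 -0.0036  0.0003 -0.0005  0.0009]
joint_torque [  1.1688 -45.6327 -25.6213   0.4372  -0.9077  -0.0607]
tool_pos [ 0.6388 -0.2717  0.0119]
tcp_rot [2.0624e+00 2.3666e+00 1.8000e-03]
wrist_force [-3.0657 -1.1873 16.6821]
torque [-0.0595  0.4915 -0.0022]
width 0.1672
F tool [ -0.77554145  -3.15801022 -16.68910134] [0.49503991 0.008241   0.00170843]
```

Call:
{"api": "move_arm", "payload": {
  "steps": [
    [0,-0.5,0.2,0,8],
    [0,-1.0,0.3,0,8],
    [0,-1.0,0.3,0,8],
    [0,-1.0,0.3,0,8],
    [0,-1.0,0.3,0,8]
  ]
}}

```text
time: 16.45
tool_pos: [0.6388, -0.2717, 0.0119]
tcp_rot: [2.062, 2.365, 0.004]
wrist_force: [-1.7, 0.5, 16.5]
width: 0.171
```

```bash
python3 - <<'E'
from h import *
st()
for i in range(5):
    s=bot.read_state();M=R.from_rotvec(s['tcp_rot']).as_matrix(); print('F tool',np.array(s['wrist_force'])@M,np.array(s['torque'])@M); 
    cam('side')
E
```

```text
time 16.45
q [-4.3870e-01  4.5770e-01  1.7153e+00  1.3000e-03  9.6410e-01 -5.7650e-01]
joint_vel [ 0.0009 -0.0004  0.0001 -0.0005  0.0002 -0.0006]
joint_torque [ 1.64700e-01 -4.56193e+01 -2.47935e+01  3.27000e-02 -3.80300e-01
 -5.20000e-02]
tool_pos [ 0.6388 -0.2717  0.0119]
tcp_rot [2.0615 2.3653 0.0036]
wrist_force [-1.7454  0.526  16.4823]
torque [ 0.0854  0.1739 -0.0595]
width 0.1705
F tool [  0.7348598   -1.58572739 -16.49045583] [0.16069406 0.1081441  0.0596792 ]
F tool [  0.05899504  -0.79276379 -15.84479687] [0.20542541 0.06110132 0.03589976]
F tool [  1.06062657  -0.25661316 -16.17883492] [0.16316093 0.08688596 0.07869467]
F tool [ -0.46990577  -0.61834303 -16.20496545] [0.17037896 0.10031849 0.05316132]
F tool [  0.24724513  -0.90534989 -15.82654602] [0.20962965 0.07637018 0.08154614]
```

Call:
{"api": "move_arm", "payload": {
  "steps": [
    [0,-0.3,0.2,0,8],
    [0,-0.3,0.3,0,8],
    [0,-0.3,0.3,0,8],
    [0,-0.3,0.3,0,8],
    [0,-0.3,0.3,0,8]
  ]
}}

```text
time: 17.2
tool_pos: [0.6388, -0.2717, 0.0119]
tcp_rot: [2.061, 2.365, 0.004]
wrist_force: [-0.6, 1.0, 17.3]
width: 0.169
```

```bash
python3 - <<'E'
from h import *
s=bot.read_state(); c=cam('wrist','w15.png'); im=c['pixels']
M=R.from_rotvec(s['tcp_rot']).as_matrix(); T=np.array(s['tool_pos'])
for i in range(4):
    s=bot.read_state(); print('F tool',(np.array(s['wrist_force'])@M).round(2),(np.array(s['torque'])@M).round(2),s['width'],s['time']); cam('side')
cv2.imwrite('pics/w15c.png',cv2.resize(im[0:200,180:330,::-1],None,fx=5,fy=3,interpolation=cv2.INTER_CUBIC))
c=cam('side'); im=c['pixels']; cv2.imwrite('pics/s15c.png',cv2.resize(im[130:260,160:360,::-1],None,fx=4,fy=4,interpolation=cv2.INTER_CUBIC))
E
```

```text
F tool [  1.15   0.23 -16.62] [0.18 0.16 0.05] 0.1694180435432371 17.25
F tool [  1.19  -1.22 -17.05] [0.13 0.16 0.05] 0.16937552982603546 17.3
F tool [  0.71  -0.78 -17.41] [0.16 0.16 0.08] 0.16510118124343115 17.35
F tool [  0.19  -0.55 -16.62] [0.21 0.14 0.02] 0.1726846877330384 17.4
```

View pics/w15c.png

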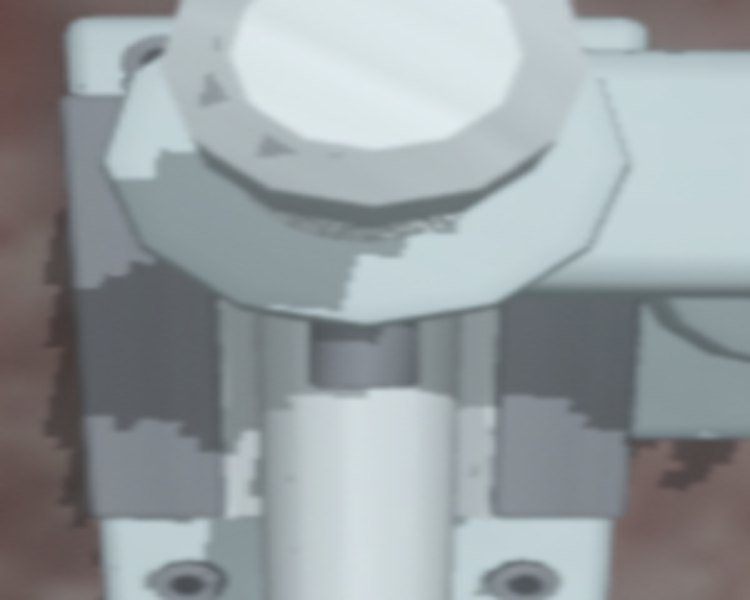

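View pics/s15c.png

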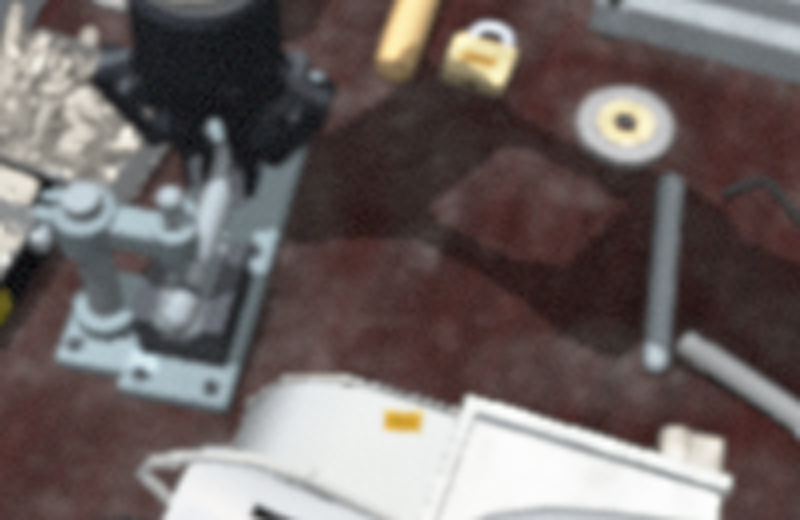

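```bash
python3 - <<'E'
from h import *
print(bot.finish_job()); st()
E
```

```text
the job is handed in; nothing more can be done
None
the job is handed in; nothing more can be done
```

I gripped the grooved bolt and laid it in both vees, with its groove about 44 mm short of the punch. I then slid it about 44.5 mm along the vees until the groove was under the tip. It is handed in still gripped and pressed down, at about 17.4 s of the 62 s allowed.

**Last checks**
- **Position:** the wrist camera puts the groove within about 0.5 mm of the tip, measured from both the front vee block and the punch arm. The groove itself is hidden under the punch arm, so I carried its position over from the last clear view. The slip in the grip showed as 0.4 mm at most.
- **Seating:** the TCP height matches a seated bolt. The push is about 17 N down with about 0.6 N sideways, and the moments are small. I had no direct reading of the load on each flank.
- **Punch:** I saw no sign of a knock. The force along the bolt while sliding stayed below 5 N.
- **Plain bolt:** it still lies where it was, by eye in the side view.

**What failed or disagreed**
- **First grasp:** it closed above the bolt without moving it, because the fingertips sit about 30 mm higher than the reported TCP. I corrected this from the camera depth.
- **Desk contact:** on the second try the fingertips pressed on the desk with up to 34 N before I eased off.
- **Top camera:** its early estimate of the seat differs by about 5 mm along the vees. About 3.4 mm of that is a difference it also showed from the wrist camera on the bolt itself, so roughly 1.6 mm is unexplained. I relied on the closer wrist view.

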